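Load the neck-block gluing fixture

TASK

Get the gluing fixture ready: take every setting gauge that is standing in it and put it in the open drawer, then slide the drawer fully shut. Seat every wooden neck block squarely in a pocket of its own with the tenon down and the brass insert facing up, shoulders fully home on the fixture, turning over the blocks that lie the wrong way. Leave the glue bottle, the scrap tub and the brush where they are.

Things in the scene. Friction and masses are not known exactly. Their poses are not given: they have to be found in the camera images.
- fixture: fixed wooden fixture board, 110 x 270 x 28 mm (its x, y, z), origin at the middle of its underside on the bench, three pockets in a row along its y; its yaw varies
- pocket0 (a point): middle of the mouth (level with the fixture's top) of the -y pocket: rectangular, 33 mm along the fixture's x by 49 mm along its y, 13 mm deep; takes a tenon with 2.5 mm play all round so that the block's shoulder rests on the fixture's top and the origin of the block lies 17 mm above this point
- pocket1 (a point): middle of the mouth (level with the fixture's top) of the middle pocket: rectangular, 33 mm along the fixture's x by 49 mm along its y, 13 mm deep; takes a tenon with 2.5 mm play all round so that the block's shoulder rests on the fixture's top and the origin of the block lies 17 mm above this point
- pocket2 (a point): middle of the mouth (level with the fixture's top) of the +y pocket: rectangular, 33 mm along the fixture's x by 49 mm along its y, 13 mm deep; takes a tenon with 2.5 mm play all round so that the block's shoulder rests on the fixture's top and the origin of the block lies 17 mm above this point
- block0: neck block: dark wooden block, 40 x 56 x 34 mm (its x, y, z), 70 g, origin at the middle of that body. Its +z face carries the flush round brass insert (25 mm across, dark hole); on the other, -z, face a tenon 28 x 44 mm stands out 10 mm (end at z -27 mm) with a 6 mm shoulder all round. Starts lying on a 56 x 34 side, insert sideways. May be absent
- block1: neck block: dark wooden block, 40 x 56 x 34 mm (its x, y, z), 70 g, origin at the middle of that body. Its +z face carries the flush round brass insert (25 mm across, dark hole); on the other, -z, face a tenon 28 x 44 mm stands out 10 mm (end at z -27 mm) with a 6 mm shoulder all round. Starts lying on a 56 x 34 side, insert sideways. May be absent
- block2: neck block: dark wooden block, 40 x 56 x 34 mm (its x, y, z), 70 g, origin at the middle of that body. Its +z face carries the flush round brass insert (25 mm across, dark hole); on the other, -z, face a tenon 28 x 44 mm stands out 10 mm (end at z -27 mm) with a 6 mm shoulder all round. Starts upside down, insert down on the bench. May be absent
- block3: neck block: dark wooden block, 40 x 56 x 34 mm (its x, y, z), 70 g, origin at the middle of that body. Its +z face carries the flush round brass insert (25 mm across, dark hole); on the other, -z, face a tenon 28 x 44 mm stands out 10 mm (end at z -27 mm) with a 6 mm shoulder all round. Starts standing on a 40 x 34 end, insert sideways. May be absent
- gauge0: setting gauge: aluminium plate 40 x 50 x 8 mm (x, y, z) with a tenon 28 x 44 x 10 mm below it and a dark steel knob, 22 mm diameter and 22 mm tall, on top; origin at the middle of the plate's underside, knob top at z +30 mm; 120 g. Starts standing in the pocket 0. May be absent
- gauge1: setting gauge: aluminium plate 40 x 50 x 8 mm (x, y, z) with a tenon 28 x 44 x 10 mm below it and a dark steel knob, 22 mm diameter and 22 mm tall, on top; origin at the middle of the plate's underside, knob top at z +30 mm; 120 g. Starts standing in the pocket 1. May be absent
- gauge2: setting gauge: aluminium plate 40 x 50 x 8 mm (x, y, z) with a tenon 28 x 44 x 10 mm below it and a dark steel knob, 22 mm diameter and 22 mm tall, on top; origin at the middle of the plate's underside, knob top at z +30 mm; 120 g. Starts standing in the pocket 2. May be absent
- chest: fixed low wooden chest with one drawer, 220 x 220 x 85 mm (x, y, z), origin at the middle of its underside; its front looks to its own -x, towards the robot; yaw varies a little
- chest_drawer0 (a joint): how far the drawer is pulled out towards the chest's -x, in m: 0 is fully shut, 0.150 fully open; starts 0.115 to 0.145; it slides with a friction of about 1 N and some damping and stays where it is left
- chest_drawer0_handle (a point): middle of the drawer's bar handle, an 11 mm round bar about 110 mm long along the chest's y, 35 mm in front of the 15 mm thick drawer front, about 47 mm above the bench; moves with the drawer
- drawer_floor (a point): middle of the drawer's inner floor (22 mm above the bench), axes along the chest's; moves with the drawer. Inside 175 mm (x) by 178 mm (y), walls 41 mm high, front panel 51 mm above the floor; 51 mm of height under the chest's top. The front wall's inside lies 87 mm towards -x from here; behind it, the joint value less 6 mm is uncovered
- glue_bottle: white glue bottle, 60 mm diameter, 160 mm tall, origin at its underside; leave alone
- scrap_tub: clear open tub, 100 x 130 x 70 mm, origin under its middle; leave alone
- brush: glue brush lying on the bench, 200 mm long, 20 mm thick, origin under its middle, long axis along its x; leave alone
Mind the look-alikes: they are no part of the job. Leave any orange or turquoise look-alike of the gauge2 alone.

How it is judged:
On the way, in this order (a step that is already met when the one before it is completed fails the run):
1. every setting gauge is in the drawer (x of gauge0 in the frame of drawer_floor between -0.09 and 0.09 m and y of gauge0 in the frame of drawer_floor between -0.088 and 0.088 m and z of gauge0 in the frame of drawer_floor between -0.002 and 0.04 m and x of gauge1 in the frame of drawer_floor between -0.09 and 0.09 m and y of gauge1 in the frame of drawer_floor between -0.088 and 0.088 m and z of gauge1 in the frame of drawer_floor between -0.002 and 0.04 m and x of gauge2 in the frame of drawer_floor between -0.09 and 0.09 m and y of gauge2 in the frame of drawer_floor between -0.088 and 0.088 m and z of gauge2 in the frame of drawer_floor between -0.002 and 0.04 m and value of joint chest_drawer0 above 0.02 m), for 0.2 s.
2. the drawer is slid fully shut with the gauges in it (x of gauge0 in the frame of drawer_floor between -0.09 and 0.09 m and y of gauge0 in the frame of drawer_floor between -0.088 and 0.088 m and z of gauge0 in the frame of drawer_floor between -0.002 and 0.04 m and x of gauge1 in the frame of drawer_floor between -0.09 and 0.09 m and y of gauge1 in the frame of drawer_floor between -0.088 and 0.088 m and z of gauge1 in the frame of drawer_floor between -0.002 and 0.04 m and x of gauge2 in the frame of drawer_floor between -0.09 and 0.09 m and y of gauge2 in the frame of drawer_floor between -0.088 and 0.088 m and z of gauge2 in the frame of drawer_floor between -0.002 and 0.04 m and value of joint chest_drawer0 below 0.006 m), for 0.2 s.
At the end, for the whole second after the job is handed in: each block stands at rest in its own pocket, insert up (tilt under 0.10 rad, origin 13 to 20 mm above the mouth), within 5 mm of its middle, square to the fixture within 0.20 rad; each gauge is in the drawer, which is shut to within 6 mm (all of step 2 and ((horizontal distance between block0 and pocket0 below 0.005 m and z of block0 in the frame of pocket0 between 0.013 and 0.02 m) or (horizontal distance between block0 and pocket1 below 0.005 m and z of block0 in the frame of pocket1 between 0.013 and 0.02 m) or (horizontal distance between block0 and pocket2 below 0.005 m and z of block0 in the frame of pocket2 between 0.013 and 0.02 m)) and angle between each of block0, block1, block2, block3's own z axis and vertical below 0.1 rad and angle between the y axis of each of block0, block1, block2, block3 and the y axis of fixture, either way round below 0.2 rad and linear speed of each of block0, block1, block2, block3 below 0.02 m/s and ((horizontal distance between block1 and pocket0 below 0.005 m and z of block1 in the frame of pocket0 between 0.013 and 0.02 m) or (horizontal distance between block1 and pocket1 below 0.005 m and z of block1 in the frame of pocket1 between 0.013 and 0.02 m) or (horizontal distance between block1 and pocket2 below 0.005 m and z of block1 in the frame of pocket2 between 0.013 and 0.02 m)) and ((horizontal distance between block2 and pocket0 below 0.005 m and z of block2 in the frame of pocket0 between 0.013 and 0.02 m) or (horizontal distance between block2 and pocket1 below 0.005 m and z of block2 in the frame of pocket1 between 0.013 and 0.02 m) or (horizontal distance between block2 and pocket2 below 0.005 m and z of block2 in the frame of pocket2 between 0.013 and 0.02 m)) and ((horizontal distance between block3 and pocket0 below 0.005 m and z of block3 in the frame of pocket0 between 0.013 and 0.02 m) or (horizontal distance between block3 and pocket1 below 0.005 m and z of block3 in the frame of pocket1 between 0.013 and 0.02 m) or (horizontal distance between block3 and pocket2 below 0.005 m and z of block3 in the frame of pocket2 between 0.013 and 0.02 m))); the robot touches nothing.
It fails at once if the glue bottle is shifted by more than 3 cm (distance of glue_bottle from where it was at the start of the episode above 0.03 m).
It fails at once if the scrap tub is shifted by more than 3 cm (distance of scrap_tub from where it was at the start of the episode above 0.03 m).
It fails at once if the brush is shifted by more than 3 cm (distance of brush from where it was at the start of the episode above 0.03 m).
Of block0, block1, block2, block3 only 2 to 3 are there at a start; the rules pass over those that are not, and their reading is None.
Of gauge0, gauge1, gauge2 only 1 to 2 are there at a start; the rules pass over those that are not, and their reading is None.
At some moment in a run one of block0, block1, block2, block3 may be knocked a few centimetres aside while the robot is not near it.
It also fails if it takes over 210 s, if anything falls off the work surface, if the arm or the gripper's body presses on something with over 40 N, if the wrist force passes 120 N, or if a joint passes its speed limit or range.

ROBOT

A 7-joint arm with a two-finger parallel gripper is mounted at the origin on the work surface. World frame = base frame: x ahead of the robot, y to its left, z up, the work surface at z = 0. Lengths are in m, angles in rad, forces in N, time in s.
With the tool pointing down it reaches from about 0.4 to 0.875 m from the base axis. Payload 19.3 kg.
Tool frame: the origin (TCP) lies at the very end of the fingers, on their centre line; the grasp point (between the pads) lies 19 mm behind it; x points along the fingers, y is the direction in which the jaws open and shut, and the axes are right-handed (so a half turn about x gives the same grasp; the last joint's range is limited). The gripper opens to 85 mm and grips with 20 to 120 N. Pads are 22 mm wide; open, the fingers measure 114 mm over their backs; the gripper's body (76 mm by 85 mm) begins 54 mm behind the grasp point. The pads swing forward as they close: fully open they stand 13 mm farther back than shut.
Start: joints at [-1.376, 0.521, -0.036, 1.599, 0.021, 1.021, -0.113], TCP at [0.164, 0.603, 0.206] pointing down, gripper open.
Joint ranges: [-2.91, 2.91], [-0.3, 2.13], [-1.5, 1.42], [0.17, 2.43], [-1.26, 4.41], [0.16, 1.93], [-2.52, 2.52]. Speed limits (rad/s): [1.89, 1.89, 2.39, 2.39, 3.01, 3.01, 3.01].

INTERFACE

Orientations are given as [roll, pitch, yaw] about the fixed x, y, z axes, in that order (R = Rz(yaw) Ry(pitch) Rx(roll)).
In Python, from workcell import bot, grab_frame, job_done gives the robot as it stands.
- The arm moves only by the shell command python3 -m pendant 'ROWS' [OPENING] [FORCE]. ROWS is JSON, a list of rows, each a list of 4 numbers: the shift along the tool's x, y, z in mm, then the turn about the tool's x in degrees. A call has 1 to 12 rows; each row shifts and turns the commanded pose from where the row before left it, along the tool's axes as they then stand; what a row does not reach is not made up. A row lasts 1/8 s, in which the tool goes at most 62.5 mm and 10.7 degrees, less where a joint would pass 70% of its speed; a pose out of reach is approached as far as the arm can. A call is refused whole if a number of a shift passes 62.5 or a number of a turn 10.7, either way. A call with a gripper value outside its range is refused whole. OPENING is the opening, from -1 (shut) to 1 (fully open), set as the call begins (- or left out, the last holds). The fingers move at their own pace and stop on an object; FORCE is the grip in N (left out, the last holds). Time passes only in rows, so rows that do not move let the fingers close. It gives the time, the measured TCP pose, the force and the opening at its end, in the units of the state.
- bot.observe(): the state, without advancing time (a new reading comes with each control period).
- grab_frame(name): name is "scene" or "top" or "wrist"; returns a dict with "img" (420x560x3 uint8, red, green, blue), "fovy" (degrees; the focal length in pixels is half the picture's height over the tangent of half this angle, whatever the lens; pixels are square), "cx", "cy" (the principal point, pixels), "k1" (the pictures are not rectified: a ray, as slopes to the right and down, at radius r is drawn at 1 + k1 r^2 times it, then the intrinsics apply), "R" (3x3) and "t" (3): a world point X has camera coordinates R X + t. Camera axes: x right, y down, z forward; pixel columns grow to the right and rows downward; lengths in m; the calibration is good to about 2 mm. A picture is of the moment at which its call begins. There is no depth.
- job_done(): hands the job in, once; it reports no verdict.
The state is a dict: "clock": time; "qpos": joint angles; "qd": joint speeds; "joint_efforts": joint torques, N m; "position": TCP position; "tool_rot": TCP orientation; "force": force on the tool from outside, world axes, zero at the start; "moment": the same for the moment, N m; "grip_width": finger opening in m.
Only numpy, scipy, OpenCV 4.12 (cv2) and the standard library are available. Lean on these libraries where they do the work, as an engineer would, in place of code of your own. Each camera call takes 0.05 s, during which the arm holds its last target.

## Working session

There is one attempt and no reset: what is moved stays moved. The work goes in short steps, Python scripts to look and compute and a shell command to move; the robot and the scene stay as the last step left them, time stands still between calls to the robot, and variables do not carry over. Pictures are saved under pics/ and viewed, and the job is handed in when it is done.

```bash
ls; mkdir -p pics; cat > h.py <<'E'
import numpy as np, cv2
from workcell import bot, grab_frame
def snap(name,fn):
    f=grab_frame(name); np.savez('pics/'+fn+'.npz',**{k:np.array(v) for k,v in f.items()})
    cv2.imwrite('pics/'+fn+'.png',f['img'][:,:,::-1]); return f
def load(fn):
    d=np.load('pics/'+fn+'.npz'); return {k:d[k] for k in d}
def K(f):
    h=f['img'].shape[0]; fl=h/2/np.tan(np.radians(float(f['fovy']))/2)
    return np.array([[fl,0,float(f['cx'])],[0,fl,float(f['cy'])],[0,0,1]])
def ray(f,uv):
    p=cv2.undistortPoints(np.array(uv,float).reshape(-1,1,2),K(f),np.array([float(f['k1']),0,0,0,0]),).reshape(-1,2)
    d=np.c_[p,np.ones(len(p))]@f['R']; c=-f['R'].T@f['t']; return c,d
def onz(f,uv,z):
    c,d=ray(f,uv); return c+d*((z-c[2])/d[:,2])[:,None]
def proj(f,X):
    X=np.array(X,float).reshape(-1,3); rv,_=cv2.Rodrigues(f['R'])
    return cv2.projectPoints(X,rv,np.array(f['t'],float),K(f),np.array([float(f['k1']),0,0,0,0]))[0].reshape(-1,2)
E
python3 - <<'E'
from h import *
for n in ["scene","top","wrist"]:
    f=snap(n,n+'0'); print(n,f['fovy'],f['cx'],f['cy'],f['k1'],-f['R'].T@f['t'])
s=bot.observe(); print(s)
E
```

```text
pics
scene 42.54601905642184 274.70870547227116 208.16898550700134 0.03708162487990808 [1.32510179 0.92584455 1.12799783]
top 50.22906635097531 278.71537474759623 207.1711548196341 -0.12985970358898988 [ 0.3086162  -0.06268688  1.31288634]
wrist 69.44510507309741 280.7632324713623 209.4038553787374 -0.024864135124979085 [0.09496282 0.62170387 0.37353506]
{'clock': 0.15, 'qpos': array([-1.37621971,  0.52184938, -0.03630734,  1.59982772,  0.02116116,
        1.02109248, -0.11275242]), 'qd': array([-0.00211929, -0.00308754, -0.00138176, -0.00229505,  0.00059958,
        0.00099114,  0.00099951]), 'joint_efforts': array([ 2.84020483e-03, -9.27392793e+01,  1.98111333e+00, -3.70058119e+01,
        1.79832143e-02,  6.30197275e-03, -7.41383360e-06]), 'position': array([0.16352197, 0.60297421, 0.20549311]), 'tool_rot': array([-1.53506554,  1.57000239, -1.79984551]), 'force': array([ 0.92496623,  1.00576911, -0.18025832]), 'moment': array([ 0.03358476, -0.00405539, -0.04518622]), 'grip_width': 0.08556296353614275}
```

View pics/scene0.png

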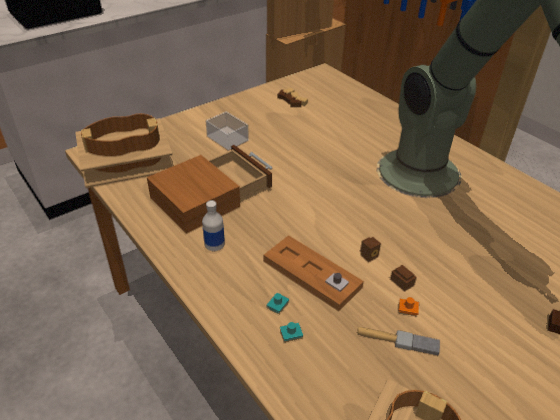

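View pics/top0.png

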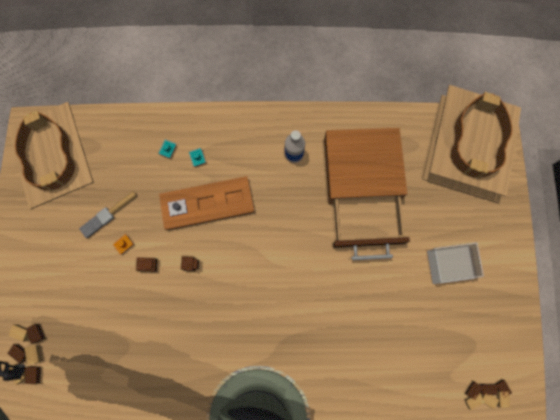

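View pics/wrist0.png

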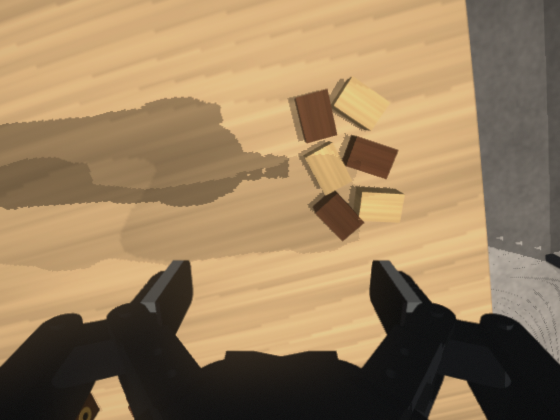

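Top view: gauge at (178,207) in the fixture pocket nearest the left end. Two dark blocks at (147,265) and (190,264), with the drawer open at (370,220). The scrap pile at bottom left (30,350) needs checking, so I'll zoom in.

```bash
python3 - <<'E'
from h import *
f=load('top0'); im=f['img'][:,:,::-1]
a=cv2.resize(im[170:290,70:270],None,fx=4,fy=4,interpolation=cv2.INTER_CUBIC); cv2.imwrite('pics/tz1.png',a)
f2=load('scene0'); im=f2['img'][:,:,::-1]
a=cv2.resize(im[215:345,250:450],None,fx=4,fy=4,interpolation=cv2.INTER_CUBIC); cv2.imwrite('pics/sz1.png',a)
for n,uv,z in [('fix c',(207,203),.028),('b1',(147,265),.04),('b2',(190,264),.04),('gauge',(178,207),.058),('handle',(372,258),.047),('bottle',(294,152),.08),('chest',(365,163),.085)]:
    print(n,onz(f,[uv],z).round(3))
E
```

```text
fix c [[0.612 0.153 0.028]]
b1 [[0.426 0.319 0.04 ]]
b2 [[0.43  0.194 0.04 ]]
gauge [[0.593 0.232 0.058]]
handle [[ 0.447 -0.325  0.047]]
bottle [[ 0.752 -0.104  0.08 ]]
chest [[ 0.717 -0.309  0.085]]
```

View pics/tz1.png

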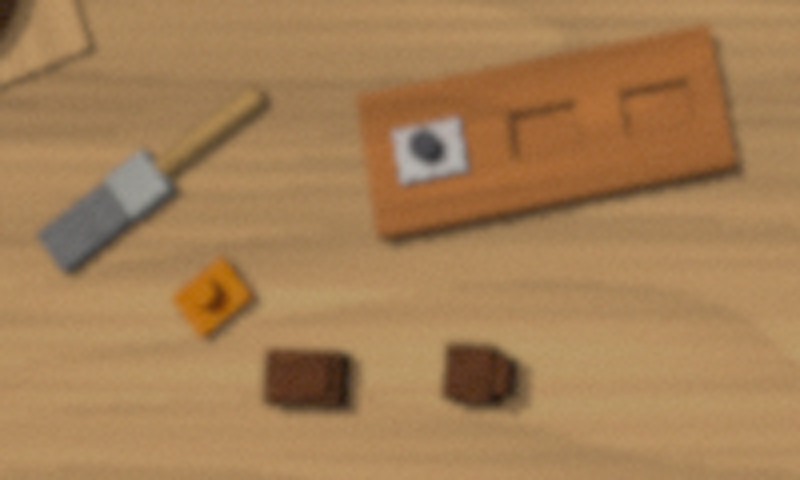

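View pics/sz1.png

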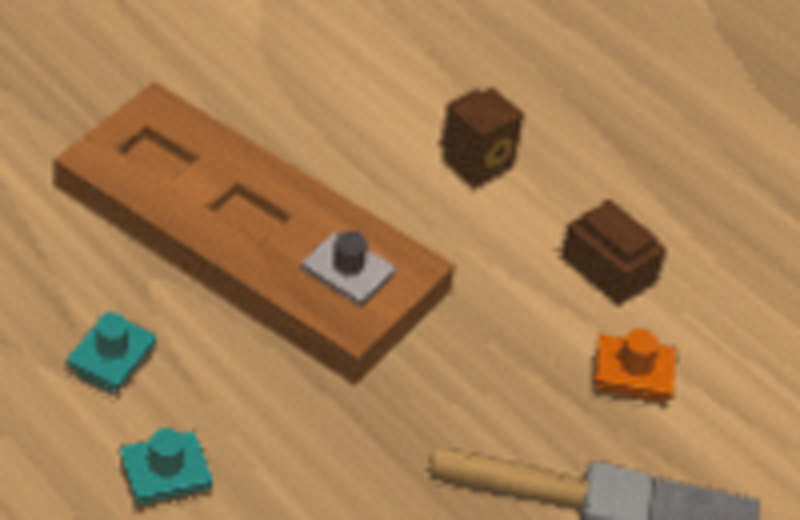

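The job is one gauge, plus block2 (upside down, at (147,265)) and block3 (standing, insert to the left, tenon to the right). There's no tool tilt available, so the blocks have to be tipped. First I'll write a helper that turns world targets into tool-frame moves, then fit the fixture and the chest.

```bash
cat >> h.py <<'E'
from scipy.spatial.transform import Rotation as Ro
def tool():
    s=bot.observe(); R=Ro.from_euler('xyz',s['tool_rot']).as_matrix(); return s,np.array(s['position']),R
def go(target,jawdeg=None):
    """print tool-frame shift (mm) to reach target; jawdeg: world direction (deg) of jaw axis, mod 180"""
    s,p,R=tool(); d=R.T@(np.array(target)-p)*1000
    cur=np.degrees(np.arctan2(R[1,1],R[0,1]))
    print('t',round(s['clock'],2),'pos',p.round(4),'jaw',round(cur,1),'width',round(s['grip_width'],4),'F',np.round(s['force'],1),'q7',s['qpos'][6].round(2))
    if jawdeg is not None:
        w=(jawdeg-cur+90)%180-90
        # positive turn about tool x (down) reduces world yaw
        print('turn about tool x', round(-w,1),'or',round(-w+180*np.sign(w),1))
    print('shift tool before turn', d.round(1))
E
python3 - <<'E'
from h import *
f=load('top0'); hsv=cv2.cvtColor(f['img'],cv2.COLOR_RGB2HSV)
print('fix',hsv[190,170],'bench',hsv[300,200],'block',hsv[264,147],'chest',hsv[150,365],'front',hsv[242,350])
s,p,R=tool(); print(p,R.round(3))
go([0.593,0.232,0.2],0)
E
```

```text
fix [ 15 126 154] bench [ 17 118 169] block [ 10 154  98] chest [ 13 167 145] front [ 12 178  83]
[0.16352197 0.60297421 0.20549311] [[-0.     0.262  0.965]
 [-0.001  0.965 -0.262]
 [-1.    -0.001  0.   ]]
t 0.15 pos [0.1635 0.603  0.2055] jaw 74.8 width 0.0856 F [ 0.9  1.  -0.2] q7 -0.11
turn about tool x 74.8 or -105.2
shift tool before turn [   5.7 -245.6  511.6]
```

```bash
python3 - <<'E'
from h import *
f=load('top0')
c=np.array([(360,95),(381,239),(712,28),(739,172)])/4+[70,170]
P=onz(f,c,.028); print(P.round(3), P.mean(0).round(3))
for a,b in [(0,2),(1,3),(0,1),(2,3)]:
    d=P[b]-P[a]; print(np.linalg.norm(d).round(3),np.degrees(np.arctan2(d[1],d[0])).round(1))
E
python3 -m pendant '[[0,-31,62],[0,-31,62],[0,-31,62],[0,-31,62],[0,-31,62],[0,-31,62],[0,-31,62],[0,-29,62],[0,0,10]]'
```

```text
[[0.64  0.296 0.028]
 [0.531 0.274 0.028]
 [0.692 0.032 0.028]
 [0.582 0.011 0.028]] [0.611 0.153 0.028]
0.268 -79.0
0.267 -79.2
0.111 -168.6
0.112 -168.9validation failed for argument at $[0]...
```

```bash
python3 -m pendant '[[0,-29,54,0],[0,-29,54,0],[0,-29,54,0],[0,-29,54,0],[0,-29,54,0],[0,-29,54,0],[0,-29,54,0],[0,-29,54,0],[0,-14,60,0],[0,0,20,0],[0,0,0,0]]'; python3 -c "
from h import *
go([0.593,0.232,0.2],11)"
```

```text
clock: 1.52
position: [0.5942, 0.2306, 0.2052]
tool_rot: [-1.958, 1.57, -2.225]
force: [-1.2, 0.8, -0.2]
grip_width: 0.0854
t 1.52 pos [0.5942 0.2306 0.2052] jaw 74.7 width 0.0854 F [-1.2  0.8 -0.2] q7 0.88
turn about tool x 63.7 or -116.3
shift tool before turn [ 5.2  1.  -1.5]
```

```bash
python3 -m pendant '[[0,0,0,10.6],[0,0,0,10.6],[0,0,0,10.6],[0,0,0,10.6],[0,0,0,10.6],[0,0,0,10.6],[0,0,0,0],[0,0,0,0]]'; python3 -c "
from h import *
go([0.593,0.232,0.2],11)
snap('wrist','w1')"
```

```text
clock: 2.52
position: [0.5929, 0.2322, 0.2059]
tool_rot: [-2.169, 1.57, 2.745]
force: [0.3, 0.4, -0.2]
grip_width: 0.0854
t 2.52 pos [0.5929 0.2322 0.2059] jaw 11.5 width 0.0854 F [ 0.3  0.4 -0.2] q7 -0.08
turn about tool x 0.5 or -179.5
shift tool before turn [5.9 0.1 0.3]
```

View pics/w1.png

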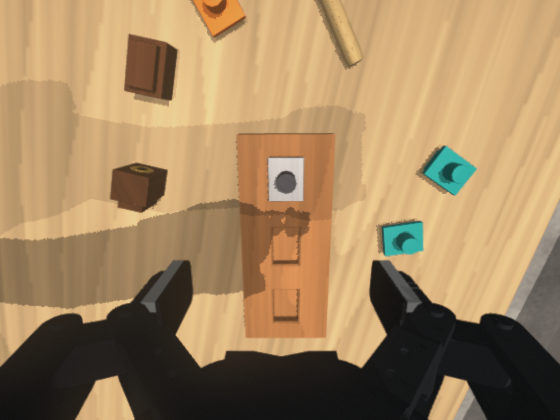

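Wrist view: the whole fixture is visible, corners about (237,133), (334,133), (328,337), (246,338). The gauge knob is at (286,182), block2 at (150,67), block3 at (138,187). Now to measure them.

```bash
python3 - <<'E'
from h import *
f=load('w1'); im=f['img'][:,:,::-1]
cv2.imwrite('pics/w1z.png',cv2.resize(im[20:220,90:230],None,fx=4,fy=3,interpolation=cv2.INTER_CUBIC)[:,:])
cv2.imwrite('pics/w1f.png',cv2.resize(im[120:350,220:350],None,fx=4,fy=2.6,interpolation=cv2.INTER_CUBIC)[:,:])
g=cv2.cvtColor(im,cv2.COLOR_BGR2GRAY)
P=onz(f,[(237.5,133.5),(334.5,133),(328,337),(246,338)],.028); print(P.round(4),P.mean(0).round(4))
for i in range(4):
    d=P[(i+1)%4]-P[i]; print(np.linalg.norm(d).round(4),np.degrees(np.arctan2(d[1],d[0])).round(2))
m=cv2.inRange(im[160:202,270:302],(0,0,0),(85,85,85)); M=cv2.moments(m); kc=(M['m10']/M['m00']+270,M['m01']/M['m00']+160); print('knob px',kc)
m2=cv2.inRange(cv2.cvtColor(im[140:210,260:310],cv2.COLOR_BGR2HSV),(0,0,150),(180,40,255))
cn=max(cv2.findContours(m2,0,2)[0],key=cv2.contourArea); r=cv2.minAreaRect(cn); print('plate',r)
pc=np.array(r[0])+[260,140]; print('plate c',onz(f,[pc],.036).round(4), 'knob top', onz(f,[(286,182)],.058).round(4))
E
```

```text
[[0.5351 0.2794 0.028 ]
 [0.6406 0.3014 0.028 ]
 [0.699  0.0375 0.028 ]
 [0.5895 0.0138 0.028 ]] [0.616 0.158 0.028]
0.1077 11.75
0.2702 -77.52
0.1121 -167.76
0.2711 101.56
knob px (285.62790697674416, 173.86046511627907)
plate ((25.0, 39.0), (42.0, 34.0), 90.0)
plate c [[0.5968 0.2412 0.036 ]] knob top [[0.5973 0.2422 0.058 ]]
```

View pics/w1z.png

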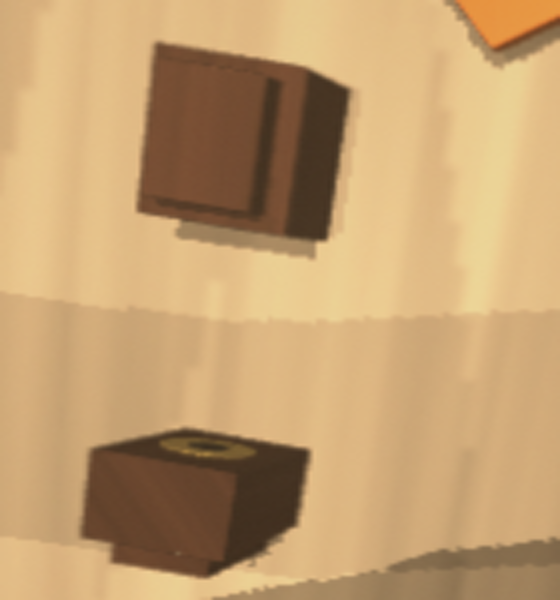

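View pics/w1f.png

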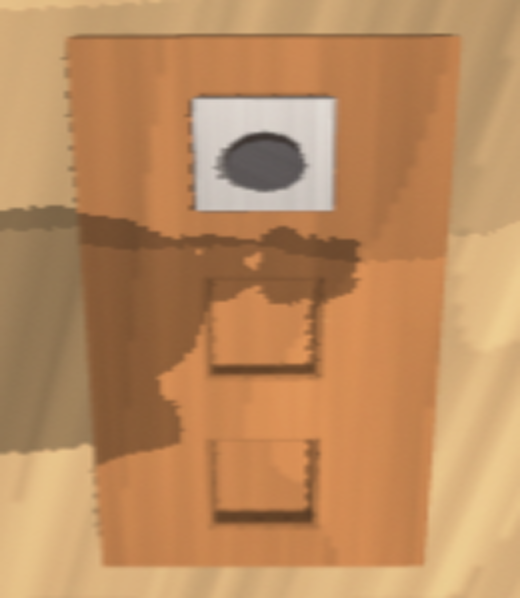

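```bash
python3 -c "
from h import *
go([0.596,0.239,0.1],11.6)"; 
```

```text
t 2.58 pos [0.593  0.2321 0.2059] jaw 11.5 width 0.0852 F [ 0.1 -0.2  0.6] q7 -0.08
turn about tool x -0.1 or 179.9
shift tool before turn [105.9   4.3  -6.2]
```

```bash
python3 -m pendant '[[53,2,-3,0],[53,2,-3,0],[0,0,0,0],[0,0,0,0]]'; python3 -c "
from h import *
go([0.596,0.239,0.039],11.6)
f=snap('wrist','w2'); print(proj(f,[[.596,.239,.058]]))"
```

```text
clock: 3.08
position: [0.5971, 0.2383, 0.1018]
tool_rot: [1.732, 1.569, 0.357]
force: [-0.0, -0.5, -0.1]
grip_width: 0.0851
t 3.08 pos [0.5971 0.2383 0.1018] jaw 11.3 width 0.0851 F [-0.  -0.5 -0.1] q7 -0.05
turn about tool x -0.3 or 179.7
shift tool before turn [62.8 -1.  -0.9]
[[278.35589321 220.30901798]]
```

View pics/w2.png

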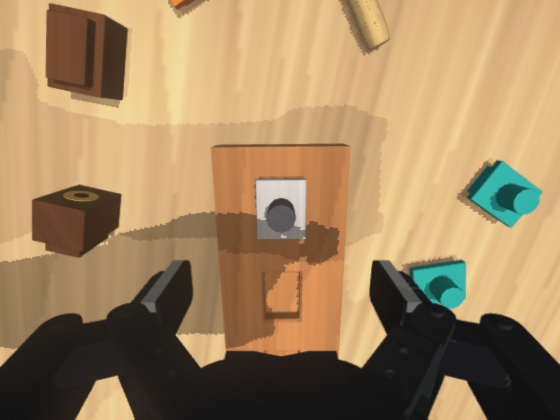

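```bash
python3 - <<'E'
from h import *
f=load('w2'); print(onz(f,[(281,213)],.058).round(4))
p=onz(f,[(281.5,209.5)],.036);print(p.round(4))
P=onz(f,[(212.5,145),(349.5,144.5)],.028); print(P.round(4),np.linalg.norm(P[1]-P[0]))
go(np.r_[onz(f,[(281,213)],.058)[0][:2],.040],11.6)
E
```

```text
[[0.5968 0.2449 0.058 ]]
[[0.598  0.2413 0.036 ]]
[[0.5351 0.2803 0.028 ]
 [0.6405 0.3015 0.028 ]] 0.10756883489210739
t 3.12 pos [0.5973 0.2385 0.1023] jaw 11.2 width 0.0854 F [0.9 0.1 0.7] q7 -0.05
turn about tool x -0.4 or 179.6
shift tool before turn [62.3  0.6 -6.3]
```

```bash
python3 -m pendant '[[31,0,-2,0],[31,0,-2,0],[0,0,0,0],[0,0,0,0]]'; python3 -m pendant '[[0,0,0,0],[0,0,0,0],[0,0,0,0],[0,0,0,0],[0,0,0,0],[0,0,0,0],[0,0,0,0],[0,0,0,0]]' -1 50; python3 -c "
from h import *
go([0.596,0.239,0.039],11.6)
f=snap('wrist','w3')"
```

```text
clock: 3.62
position: [0.5965, 0.2425, 0.0402]
tool_rot: [1.779, 1.568, 0.404]
force: [-0.4, 0.8, -0.2]
grip_width: 0.0852
clock: 4.62
position: [0.5953, 0.2423, 0.0379]
tool_rot: [0.159, 1.571, -1.216]
force: [-0.1, -0.6, -0.1]
grip_width: 0.0003
t 4.62 pos [0.5953 0.2423 0.0379] jaw 11.2 width 0.0003 F [-0.1 -0.6 -0.1] q7 -0.04
turn about tool x -0.4 or 179.6
shift tool before turn [-1.1 -0.   3.4]
```

View pics/w3.png

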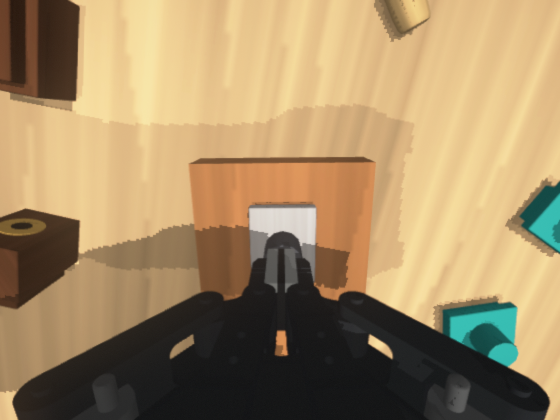

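The fingers closed fully: the knob sits forward of them, further up the image. I'll use the known TCP to check the wrist calibration.

```bash
python3 - <<'E'
from h import *
f=load('w3'); s,p,R=tool()
print('TCP px',proj(f,[p, p-R[:,0]*.019, p-R[:,0]*.038]).round(1)); print(R.round(3))
print('cam rel tool', (R.T@((-f['R'].T@f['t'])-p)).round(4)); print((f['R']@R).round(3))
im=f['img'][:,:,::-1]
cv2.imwrite('pics/w3z.png',cv2.resize(im[190:310,220:340],None,fx=5,fy=5,interpolation=cv2.INTER_CUBIC))
P=onz(f,[(190,162),(375,160)],.028); print(P.round(4),np.linalg.norm(P[1]-P[0]))
P=onz(f,[(249,205),(316.5,205)],.036); print(P.round(4),np.linalg.norm(P[1]-P[0]))
f=load('top0'); print('top plate',onz(f,[(177.5,207.3)],.036), onz(f,[(176.5,206.7)],.058))
E
```

```text
TCP px [[279.5 244.8]
 [279.4 258.7]
 [279.3 276. ]]
[[-0.     0.981  0.195]
 [-0.     0.195 -0.981]
 [-1.    -0.     0.   ]]
cam rel tool [-0.1681  0.0007 -0.0715]
[[-0.001  1.     0.001]
 [-0.282 -0.001  0.959]
 [ 0.959  0.     0.282]]
[[0.5345 0.2795 0.028 ]
 [0.6407 0.3016 0.028 ]] 0.10851849547578132
[[0.5732 0.2627 0.036 ]
 [0.6118 0.2703 0.036 ]] 0.03932235626592811
top plate [[0.59712074 0.23849357 0.036     ]] [[0.59393138 0.2363297  0.058     ]]
```

View pics/w3z.png

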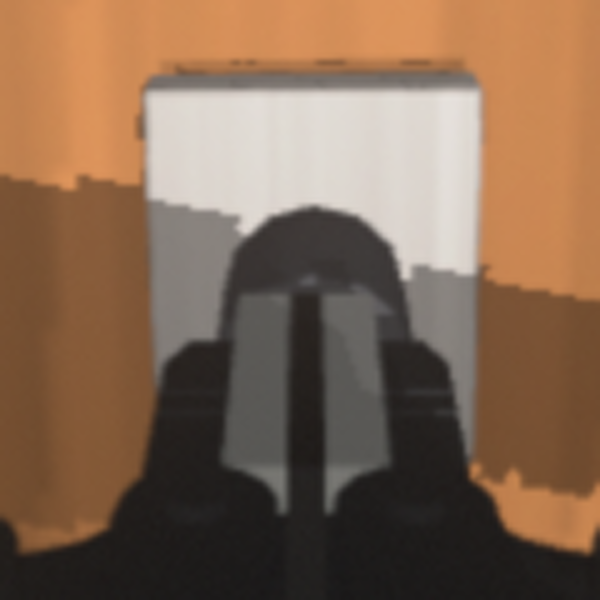

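```bash
python3 - <<'E'
from h import *
f=load('w3'); s,p,R=tool()
P=onz(f,[(283,231.5),(283,248.5),(264.5,243),(301.5,243)],.058); print(P.round(4))
print((R.T@(P-p).T).T.round(4))
print(proj(f,[p-R[:,2]*.011,p-R[:,2]*.011-R[:,0]*.02]))
E
python3 - <<'E'
from h import *
snap('scene','s1'); im=load('s1')['img'][:,:,::-1]
cv2.imwrite('pics/s1z.png',cv2.resize(im[215:345,250:450],None,fx=4,fy=4,interpolation=cv2.INTER_CUBIC))
E
```

```text
[[0.5941 0.2584 0.058 ]
 [0.596  0.249  0.058 ]
 [0.5858 0.2502 0.058 ]
 [0.6049 0.254  0.058 ]]
[[-0.0201  0.0019 -0.016 ]
 [-0.0201  0.0019 -0.0064]
 [-0.0201 -0.0078 -0.0096]
 [-0.0201  0.0117 -0.0095]]
[[279.4695373  227.48152484]
 [279.33856305 240.39686606]]
```

View pics/s1z.png

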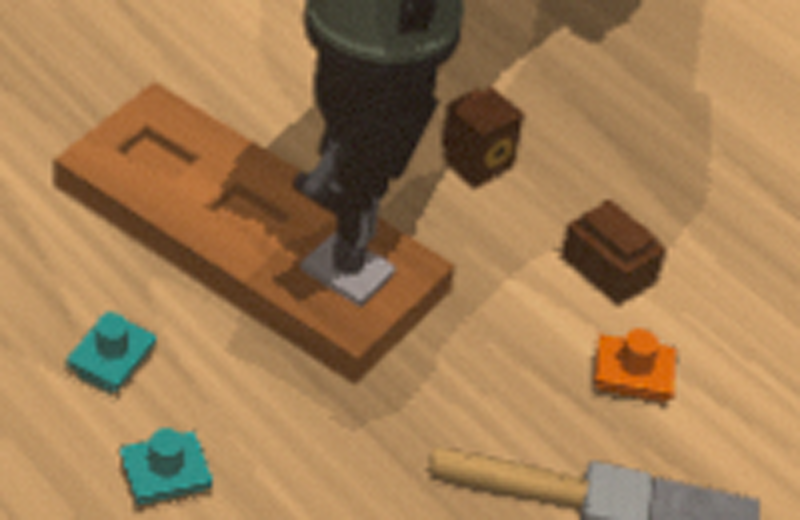

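Ambiguous, so I'll raise a little and see whether the gauge follows.

```bash
python3 -m pendant '[[-20,0,0,0],[-20,0,0,0],[-20,0,0,0],[0,0,0,0],[0,0,0,0]]'; python3 -c "
from h import *
go([0.596,0.239,0.1],11.6)
f=snap('wrist','w4')"
```

```text
clock: 5.35
position: [0.5951, 0.2424, 0.098]
tool_rot: [-2.621, 1.571, 2.287]
force: [-1.0, 0.4, -0.5]
grip_width: 0.0002
t 5.35 pos [0.5951 0.2424 0.098 ] jaw 11.2 width 0.0002 F [-1.   0.4 -0.5] q7 -0.06
turn about tool x -0.4 or 179.6
shift tool before turn [-2.   0.2  3.5]
```

View pics/w4.png

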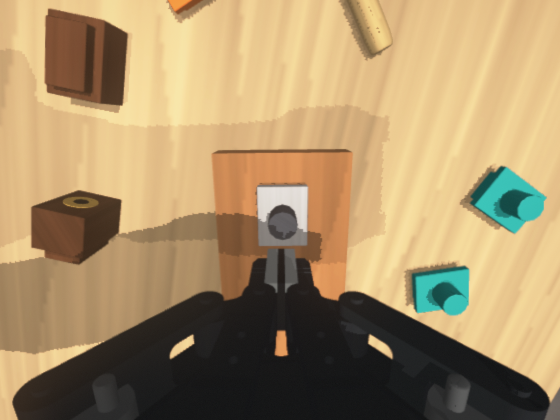

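Not gripped; the gauge still stands in its pocket. I need to check where the fingertips really are relative to the reported TCP, using the scene camera.

```bash
python3 - <<'E'
from h import *
f=snap('scene','s2'); im=f['img'][:,:,::-1].copy()
s,p,R=tool(); q=proj(f,[p,p-R[:,0]*.019,p-R[:,2]*.011,p+R[:,2]*.011]); print(q)
for a in q: cv2.circle(im,tuple(int(round(v*8)) for v in a),8,(0,255,0),-1,shift=3)
cv2.imwrite('pics/s2z.png',cv2.resize(im[215:315,280:400],None,fx=6,fy=6,interpolation=cv2.INTER_CUBIC))
E
```

```text
[[339.29092397 264.53205816]
 [339.92215239 259.47221934]
 [342.66369493 266.61560562]
 [335.94539273 262.46540271]]
```

View pics/s2z.png

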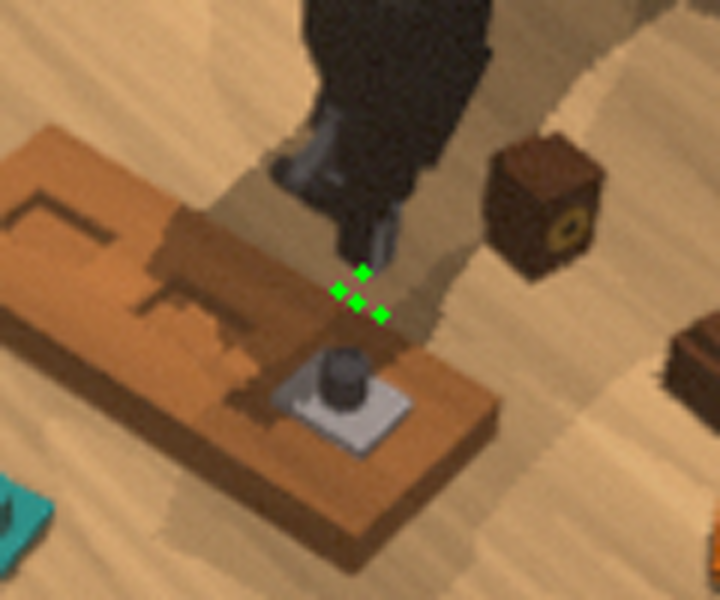

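The real fingertips sit about 20 mm above the reported TCP. I'll confirm by touching the knob top (z = 58 mm) gently.

```bash
python3 -m pendant '[[28,0,0,0],[28,0,0,0],[0,0,0,0],[0,0,0,0]]' |head -5; for i in 1 2 3 4 ; do python3 -m pendant '[[1.5,0,0,0],[0,0,0,0]]' | tr '\n' ' '; done
```

```text
clock: 5.95
position: [0.5957, 0.2423, 0.0426]
tool_rot: [1.366, 1.57, -0.009]
force: [1.4, 0.6, -0.1]
grip_width: 0.0004
clock: 6.2 position: [0.5956, 0.2425, 0.041] tool_rot: [1.887, 1.57, 0.512] force: [0.4, 0.1, 0.4] grip_width: -0.0001 clock: 6.45 position: [0.5953, 0.2424, 0.0389] tool_rot: [-1.445, 1.571, -2.82] force: [-0.2, -1.1, 0.0] grip_width: 0.0 clock: 6.7 position: [0.5952, 0.2423, 0.0372] tool_rot: [-1.274, 1.57, -2.649] force: [-0.5, -0.8, 0.6] grip_width: -0.0003 clock: 6.95 position: [0.5952, 0.2423, 0.0358] tool_rot: [-1.206, 1.571, -2.581] force: [-0.6, 0.5, -0.1] grip_width: -0.0001
```

```bash
for i in 1 2 3 4 5; do python3 -m pendant '[[1.5,0,0,0],[0,0,0,0]]' | grep -E "pos|force"|tr '\n' ' '; done
```

```text
position: [0.5953, 0.2423, 0.0343] force: [0.9, 1.0, -0.5] position: [0.5953, 0.2423, 0.0328] force: [-0.7, -0.5, -0.1] position: [0.5955, 0.2424, 0.0326] force: [-7.5, -2.7, 21.6] position: [0.5957, 0.2425, 0.0325] force: [-13.4, -4.5, 43.6] position: [0.5958, 0.2426, 0.0323] force: [-22.5, -7.3, 66.1]
```

Contact at reported z = 0.0327 on the 58 mm knob, so the real fingertips are about 25 mm behind the reported TCP. I'll use that offset from here on: raise, open, shift 3 mm, descend deeper.

```bash
python3 -m pendant '[[-10,0,0,0],[-25,0,0,0],[0,0,0,0],[0,0,0,0]]' 1| grep -E "pos|force"; python3 - <<'E'
from h import *
f=load('w4'); c=onz(f,[(283,221.5)],.058)[0]; print(c.round(4), onz(f,[(282,216)],.036).round(4)); go([c[0],c[1],.015],11.6)
E
```

```text
position: [0.5951, 0.2424, 0.063]
force: [0.4, 0.2, -0.2]
[0.5973 0.2441 0.058 ] [[0.5972 0.2412 0.036 ]]
t 8.7 pos [0.5951 0.2424 0.063 ] jaw 11.2 width 0.0724 F [ 0.4  0.2 -0.2] q7 -0.05
turn about tool x -0.4 or 179.6
shift tool before turn [48.   2.5 -1.2]
```

```bash
python3 -m pendant '[[0,2,0,0],[24,0,0,0],[24,0,0,0],[0,0,0,0],[0,0,0,0]]' 1| grep -E "pos|force"; python3 -m pendant '[[0,0,0,0],[0,0,0,0],[0,0,0,0],[0,0,0,0],[0,0,0,0],[0,0,0,0],[0,0,0,0],[0,0,0,0]]' -1 50|grep -E "pos|force|grip"
```

```text
position: [0.5977, 0.2427, 0.0159]
force: [0.2, 0.2, 1.2]
position: [0.5974, 0.2428, 0.0158]
force: [-1.4, -1.0, 6.4]
grip_width: 0.02
```

Gripped. Lifting, and measuring the drawer in a top image from this moment.

```bash
python3 -m pendant '[[-10,0,0,0],[-40,0,0,0],[-60,0,0,0],[0,0,0,0],[0,0,0,0]]' | grep -E "pos|force|grip"; python3 - <<'E'
from h import *
f=snap('top','t1'); snap('scene','s3')
im=f['img'][:,:,::-1]; cv2.imwrite('pics/t1z.png',cv2.resize(im[115:280,310:430],None,fx=5,fy=3.6,interpolation=cv2.INTER_CUBIC))
im=load('s3')['img'][:,:,::-1]; cv2.imwrite('pics/s3z.png',cv2.resize(im[120:345,140:400],None,fx=3,fy=2.6,interpolation=cv2.INTER_CUBIC))
E
```

```text
position: [0.597, 0.2428, 0.1254]
force: [0.1, -0.1, -2.6]
grip_width: 0.0201
```

View pics/t1z.png

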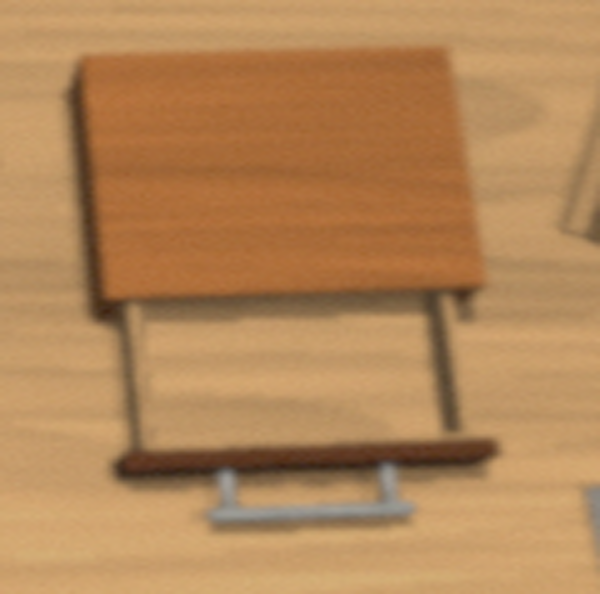

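View pics/s3z.png

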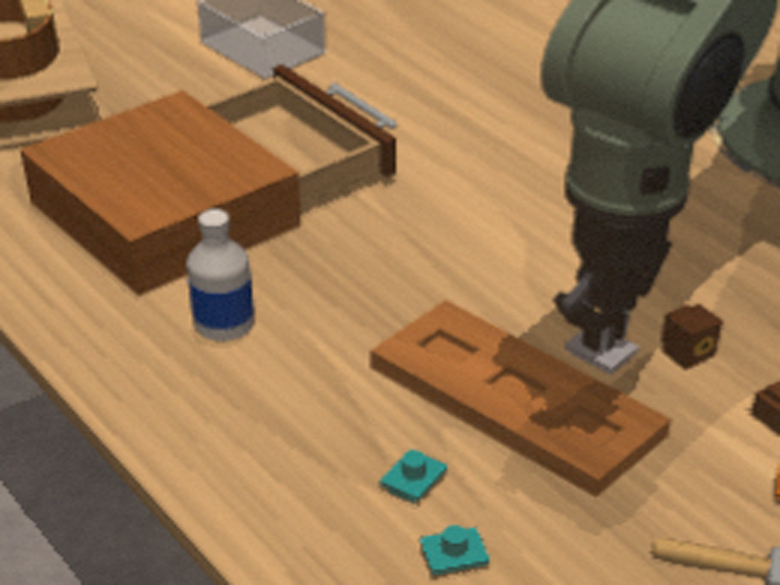

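The scene view shows the gauge hanging in the gripper and all pockets free. In the top view, the drawer's open area spans zoom (140..445, 305..445).

```bash
python3 - <<'E'
from h import *
f=load('t1')
t=lambda l:[(310+a/5,115+b/3.6) for a,b in l]
H=onz(f,t([(208,517),(412,508)]),.047); print('handle',H.round(3),H.mean(0).round(4),np.linalg.norm(H[1]-H[0]))
C=onz(f,t([(103,300),(485,288),(450,45),(80,58)]),.085); print('chest top',C.round(3),C.mean(0).round(4))
for i in range(4):
    d=C[(i+1)%4]-C[i]; print(np.linalg.norm(d).round(4),np.degrees(np.arctan2(d[1],d[0])).round(2))
F=onz(f,t([(120,455),(492,441)]),.073);print('front panel outer top edge?',F.round(3))
d=H[1]-H[0]; print('yaw via handle',np.degrees(np.arctan2(d[1],d[0]))+90)
E
```

```text
handle [[ 0.445 -0.266  0.047]
 [ 0.452 -0.384  0.047]] [ 0.4484 -0.3251  0.047 ] 0.11780352249182702
chest top [[ 0.612 -0.206  0.085]
 [ 0.622 -0.426  0.085]
 [ 0.829 -0.42   0.085]
 [ 0.815 -0.198  0.085]] [ 0.7194 -0.3126  0.085 ]
0.22 -87.41
0.207 1.78
0.2216 93.46
0.2036 -177.8
front panel outer top edge? [[ 0.491 -0.214  0.073]
 [ 0.501 -0.426  0.073]]
yaw via handle 3.1080777003038946
```

```bash
python3 -m pendant '[[0,-15,54,0],[0,-15,54,0],[0,-15,54,0],[0,-15,54,0],[0,-15,54,0],[0,-15,54,0],[0,-15,54,0],[0,-15,54,0],[0,-15,54,0],[0,-15,54,0],[0,0,0,0],[0,0,0,0]]' | grep -E "pos|force|grip";python3 -m pendant '[[0,0,0,10],[0,0,0,10],[0,0,0,10],[0,0,0,10],[0,0,0,10],[0,0,0,10],[0,0,0,10],[0,0,0,10],[0,0,0,10],[0,0,0,8.5],[0,0,0,0],[0,0,0,0]]' | grep -E "pos|force|grip"; python3 - <<'E'
from h import *
go([.555,-.318,.024],92.7)
snap('wrist','w5')
E
```

```text
position: [0.5548, -0.3156, 0.1242]
force: [0.4, 0.2, -2.0]
grip_width: 0.02
position: [0.5555, -0.3153, 0.1252]
force: [-0.5, -0.3, -1.7]
grip_width: 0.0198
t 14.05 pos [ 0.5555 -0.3153  0.1252] jaw -87.0 width 0.0198 F [-0.5 -0.3 -1.7] q7 -0.57
turn about tool x 0.3 or -179.7
shift tool before turn [101.2   2.7   0.6]
```

View pics/w5.png

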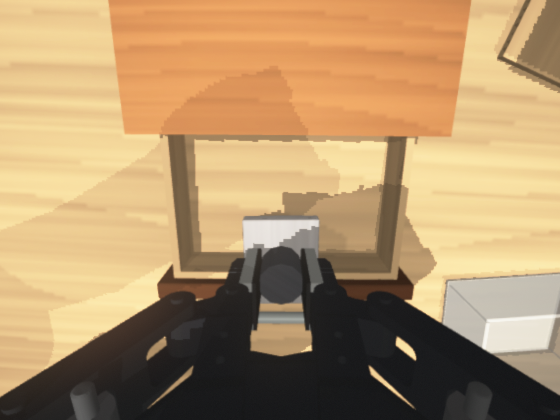

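```bash
python3 - <<'E'
from h import *
f=load('w5'); print(onz(f,[(290,135)],.085).round(4),'panel top inner',onz(f,[(200,278),(380,274)],.063).round(4),'side walls', onz(f,[(188,240),(385,240)],.063).round(4), 'floor front', onz(f,[(215,253),(360,250)],.022).round(4))
E
```

```text
[[ 0.619  -0.3182  0.085 ]] panel top inner [[ 0.496  -0.2494  0.063 ]
 [ 0.5076 -0.402   0.063 ]] side walls [[ 0.5304 -0.2405  0.063 ]
 [ 0.5387 -0.4016  0.063 ]] floor front [[ 0.5007 -0.2537  0.022 ]
 [ 0.5111 -0.3947  0.022 ]]
```

```bash
python3 -m pendant '[[35,1,-2,0],[35,1,-1,0],[28,1,0,0],[0,0,0,0],[3,0,0,0],[0,0,0,0],[0,0,0,0]]' | grep -E "pos|force|grip";python3 -m pendant '[[0,0,0,0],[0,0,0,0],[0,0,0,0],[0,0,0,0],[0,0,0,0]]' 0.2 | grep -E "pos|force|grip"; 
```

```text
position: [0.5588, -0.3191, 0.0252]
force: [-0.2, 0.5, -2.2]
grip_width: 0.0198
position: [0.5584, -0.319, 0.0244]
force: [-0.3, 0.9, 0.1]
grip_width: 0.0515
```

```bash
python3 -m pendant '[[-40,0,0,0],[-60,0,0,0],[-30,0,0,0],[0,0,0,0],[0,0,0,0]]' | grep -E "pos|force|grip"; python3 - <<'E'
from h import *
snap('wrist','w6')
E
```

```text
position: [0.5582, -0.3186, 0.1537]
force: [0.3, 0.7, -0.8]
grip_width: 0.0512
```

View pics/w6.png

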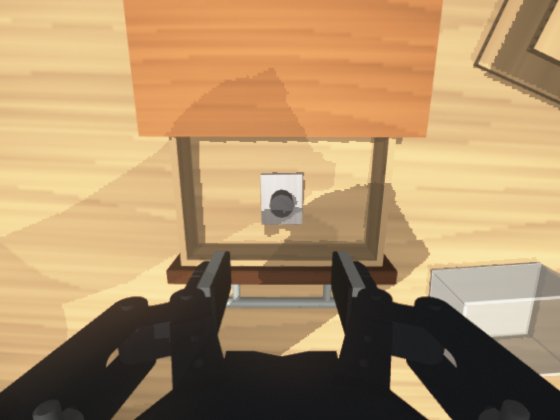

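Gauge upright in the drawer at (281,200). Now closing the drawer: go in front of the handle with the fingers shut, then push.

```bash
python3 -m pendant '[[0,0,36,0],[0,0,36,0],[0,0,36,0],[0,0,37,0],[0,0,0,0],[0,0,0,0]]' -1 | grep -E "pos|force|grip"; python3 -m pendant '[[40,0,0,0],[50,0,0,0],[50,0,0,0],[0,0,0,0],[0,0,0,0]]' | grep -E "pos|force|grip"; python3 - <<'E'
from h import *
snap('wrist','w7')
E
```

```text
position: [0.4141, -0.3257, 0.154]
force: [-0.2, -0.3, -0.8]
grip_width: -0.0001
position: [0.4142, -0.3265, 0.0156]
force: [0.4, 0.1, 0.6]
grip_width: -0.0002
```

View pics/w7.png

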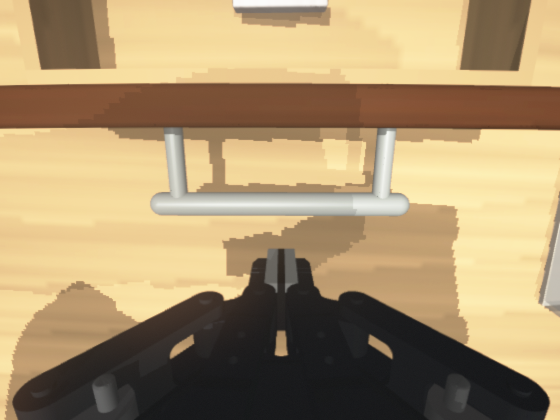

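```bash
python3 -m pendant '[[6,0,0,0],[0,0,-15,0],[0,0,-15,0],[0,0,-15,0],[0,0,-15,0],[0,0,-15,0],[0,0,-15,0],[0,0,-15,0],[0,0,-15,0],[0,0,0,0]]' | grep -E "pos|force|grip";for i in 1 2 3 4; do python3 -m pendant '[[0,0,-4,0],[0,0,0,0]]' | grep -E "pos|force"|tr '\n' ' '; done
```

```text
position: [0.5346, -0.3198, 0.0082]
force: [-1.3, 0.0, -0.5]
grip_width: 0.0001
position: [0.5374, -0.32, 0.0084] force: [0.4, -0.6, -0.2] position: [0.5417, -0.3198, 0.0084] force: [0.0, 0.1, 0.3] position: [0.5458, -0.3195, 0.0084] force: [-0.4, -0.1, 0.6] position: [0.5498, -0.3193, 0.0084] force: [0.0, -0.9, 0.2]
```

```bash
for i in 1 2 3 4; do python3 -m pendant '[[0,0,-3,0],[0,0,0,0]]' | grep -E "pos|force"|tr '\n' ' '; done; python3 - <<'E'
from h import *
snap('wrist','w8'); snap('scene','s4')
im=load('s4')['img'][:,:,::-1]; cv2.imwrite('pics/s4z.png',cv2.resize(im[120:260,140:340],None,fx=4,fy=4,interpolation=cv2.INTER_CUBIC))
E
```

```text
position: [0.5521, -0.3194, 0.0084] force: [-3.2, -1.1, 2.4] position: [0.5523, -0.3193, 0.0082] force: [-19.7, 3.2, 11.2] position: [0.5524, -0.3193, 0.008] force: [-36.6, 5.9, 21.7] position: [0.5525, -0.3193, 0.0079] force: [-53.8, 9.6, 33.5]
```

View pics/w8.png

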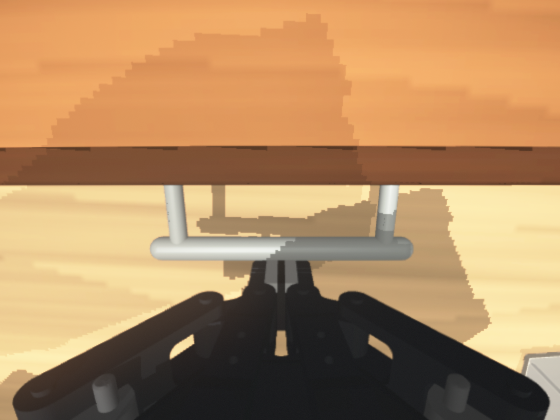

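View pics/s4z.png

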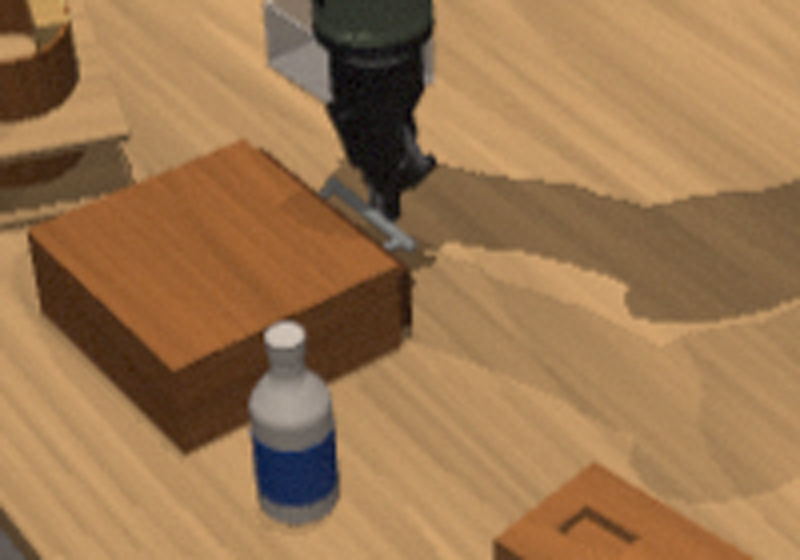

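The drawer is shut: it hit the stop, and the scene view shows the front flush. Backing off and heading over to the blocks.

```bash
python3 -m pendant '[[0,0,20,0],[0,0,25,0],[-60,0,0,0],[-60,0,0,0],[-60,0,0,0],[0,0,0,0]]' | grep -E "pos|force"; python3 -m pendant '[[0,-55,5,0],[0,-55,5,0],[0,-55,5,0],[0,-55,4,0],[0,-55,4,0],[0,-55,4,0],[0,-55,4,0],[0,-55,4,0],[0,-55,4,0],[0,-55,4,0],[0,-45,4,0],[0,0,0,0]]' 1| grep -E "pos|force";python3 - <<'E'
from h import *
snap('wrist','w9'); go([.43,.25,.2])
E
```

```text
position: [0.5182, -0.3222, 0.1927]
force: [0.2, 0.5, -0.8]
position: [0.4402, 0.2743, 0.1874]
force: [0.6, -1.1, 0.1]
t 23.35 pos [0.4407 0.2721 0.1877] jaw -87.1 width 0.0854 F [-0.1 -1.2 -0.4] q7 -1.59
shift tool before turn [-12.3  21.5  11.8]
```

View pics/w9.png

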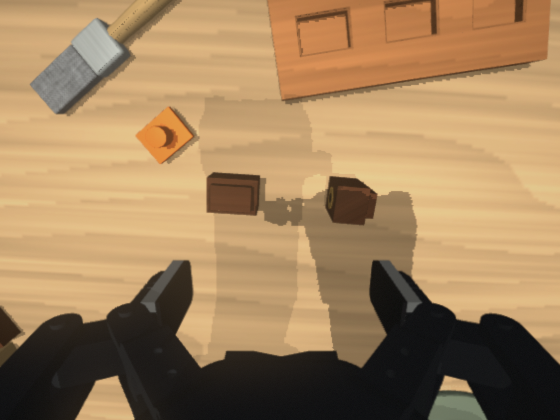

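Block2 is at (233,194), tenon up; block3 at (350,200), standing. Zooming in for corners.

```bash
python3 - <<'E'
from h import *
im=load('w9')['img'][:,:,::-1]; cv2.imwrite('pics/w9z.png',cv2.resize(im[165:235,195:385],None,fx=4,fy=4,interpolation=cv2.INTER_CUBIC))
E
```

```text
(no output)
```

View pics/w9z.png

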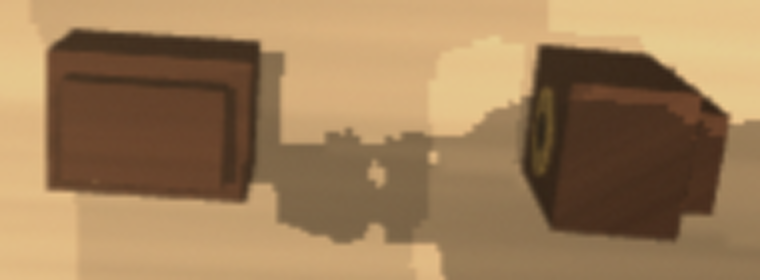

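```bash
python3 - <<'E'
from h import *
f=load('w9')
def rep(n,l,z):
    P=onz(f,[(195+a/4,165+b/4) for a,b in l],z); print(n,P[:,:2].round(4).tolist(),'c',P.mean(0).round(4))
    for i in range(4):
        d=P[(i+1)%4]-P[i]; print('  ',np.linalg.norm(d).round(4),np.degrees(np.arctan2(d[1],d[0])).round(1))
rep('b3top',[(570,82),(703,95),(677,240),(553,228)],.056)
rep('b2sh',[(49,52),(257,63),(246,203),(47,190)],.034)
E
```

```text
b3top [[0.4527, 0.2177], [0.4511, 0.1836], [0.4122, 0.1852], [0.4138, 0.218]] c [0.4325 0.2011 0.056 ]
   0.0341 -92.6
   0.039 177.7
   0.0329 87.1
   0.0389 -0.6
b2sh [[0.4493, 0.3539], [0.4491, 0.2979], [0.4094, 0.2997], [0.4104, 0.3551]] c [0.4295 0.3267 0.034 ]
   0.056 -90.2
   0.0397 177.4
   0.0554 89.1
   0.0389 -1.7
```

Sizes fit: block3 at (0.4325, 0.2011), block2 at (0.4295, 0.3267). I'll tip block3 toward -y with shut fingers near its top.

```bash
python3 -m pendant '[[0,10,5,0],[0,10,5,0],[0,0,0,0],[0,0,0,0],[0,0,0,0],[0,0,0,0]]' -1| grep -E "pos|force|grip"; python3 -m pendant '[[50,0,0,0],[50,0,0,0],[40,0,0,0],[20,0,0,0],[8,0,0,0],[0,0,0,0],[0,0,0,0]]'| grep -E "pos|force|grip"
```

```text
position: [0.4323, 0.2508, 0.1884]
force: [0.2, -0.6, 0.7]
grip_width: -0.0002
position: [0.4326, 0.251, 0.0212]
force: [-0.0, 0.3, -0.6]
grip_width: -0.0
```

```bash
for i in 1 2 3 4; do python3 -m pendant '[[0,5,0,0],[0,5,0,0],[0,0,0,0]]'| grep -E "pos|force"|tr '\n' ' ';done;  python3 - <<'E'
from h import *
snap('wrist','w10')
E
```

```text
position: [0.4328, 0.2402, 0.0206] force: [0.3, 0.1, 0.3] position: [0.4332, 0.2302, 0.0205] force: [0.1, 0.7, 0.9] position: [0.4337, 0.2202, 0.0204] force: [0.7, 0.4, 0.6] position: [0.4341, 0.2102, 0.0204] force: [0.3, 0.0, -0.3]
```

View pics/w10.png

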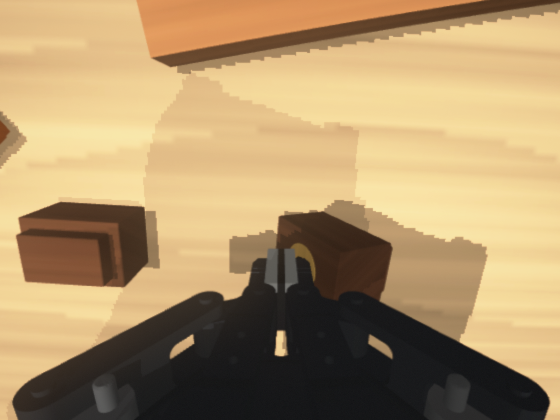

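```bash
for i in 1 2 ; do python3 -m pendant '[[0,5,0,0],[0,5,0,0],[0,0,0,0]]'| grep -E "pos|force"|tr '\n' ' ';done;  python3 - <<'E'
from h import *
snap('wrist','w11')
E
```

```text
position: [0.4346, 0.2003, 0.0205] force: [-0.2, 0.5, 0.8] position: [0.4361, 0.1918, 0.0215] force: [-2.3, 7.7, 26.9]
```

View pics/w11.png

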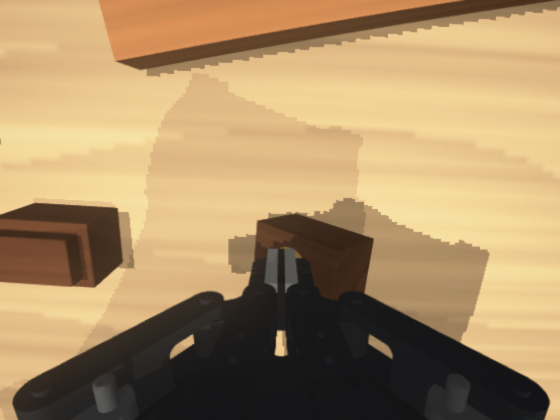

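```bash
python3 -m pendant '[[-3,-2,0,0],[-20,-5,0,0],[-60,0,0,0],[-60,0,0,0],[0,0,0,0],[0,0,0,0]]' 1| grep -E "pos|force"|tr '\n' ' ';  python3 - <<'E'
from h import *
snap('wrist','w12'); snap('scene','s5')
im=load('s5')['img'][:,:,::-1]; cv2.imwrite('pics/s5z.png',cv2.resize(im[215:325,340:440],None,fx=5,fy=5,interpolation=cv2.INTER_CUBIC))
E
```

```text
position: [0.4344, 0.198, 0.1631] force: [0.3, -0.2, -0.1]
```

View pics/w12.png

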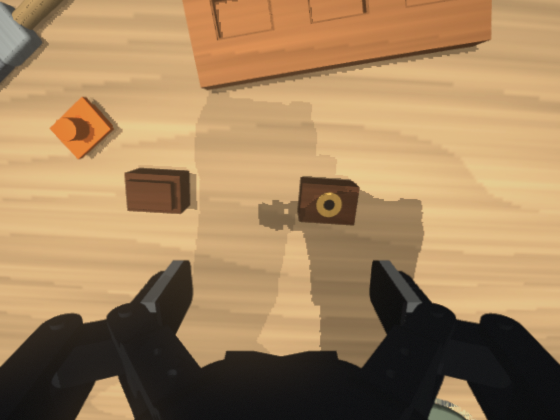

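View pics/s5z.png

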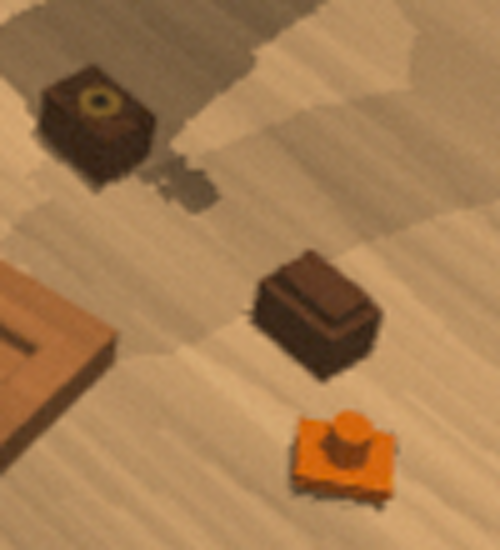

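Block3 now stands insert up at (328,205), tenon down. Measuring it for the grasp, and the pockets as well.

```bash
python3 - <<'E'
from h import *
f=load('w12'); im=f['img'][:,:,::-1]; cv2.imwrite('pics/w12z.png',cv2.resize(im[165:235,285:375],None,fx=7,fy=7,interpolation=cv2.INTER_CUBIC))
E
```

```text
(no output)
```

View pics/w12z.png

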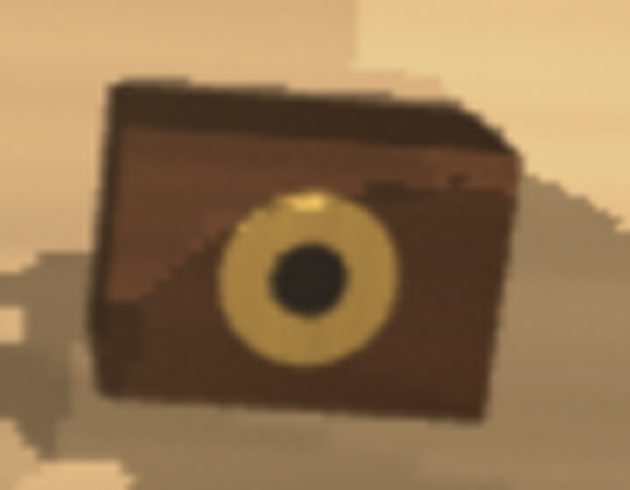

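```bash
python3 - <<'E'
from h import *
f=load('w12')
t=lambda l:[(285+a/7,165+b/7) for a,b in l]
c=onz(f,t([(309,278)]),.044)[0]; print('c',c.round(4))
for e in [[(125,399),(483,420)],[(122,127),(520,152)],[(520,152),(483,420)]]:
    P=onz(f,t(e),.044); d=P[1]-P[0]; print(P[:,:2].round(4).tolist(),np.linalg.norm(d).round(4),np.degrees(np.arctan2(d[1],d[0])).round(1))
go(np.r_[c[:2],0],-92.5)
E
```

```text
c [0.4296 0.1502 0.044 ]
[[0.4104, 0.1748], [0.4097, 0.1233]] 0.0516 -90.8
[[0.4498, 0.1779], [0.449, 0.1226]] 0.0553 -90.9
[[0.449, 0.1226], [0.4097, 0.1233]] 0.0393 179.1
t 28.18 pos [0.4342 0.1975 0.1626] jaw -87.3 width 0.0855 F [-0.4 -0.2  0.2] q7 -1.45
turn about tool x 5.2 or -174.8
shift tool before turn [162.6  46.9   6.7]
```

```bash
python3 -m pendant '[[0,24,4,0],[0,23,3,0],[0,0,0,3.6],[0,0,0,0],[0,0,0,0]]' 1| grep -E "pos|force"|tr '\n' ' ';  python3 - <<'E'
from h import *
f=snap('wrist','w13');go([.4296,.1502,-.016],-90.9)
im=f['img'][:,:,::-1]; cv2.imwrite('pics/w13z.png',cv2.resize(im[150:290,190:370],None,fx=4,fy=4,interpolation=cv2.INTER_CUBIC))
E
```

```text
position: [0.4298, 0.1504, 0.163] force: [0.8, 1.2, -0.1] t 28.85 pos [0.4298 0.1505 0.1631] jaw -90.8 width 0.0854 F [-0.5  0.  -1.2] q7 -1.42
turn about tool x 0.1 or -179.9
shift tool before turn [1.791e+02 2.000e-01 1.000e-01]
```

View pics/w13z.png

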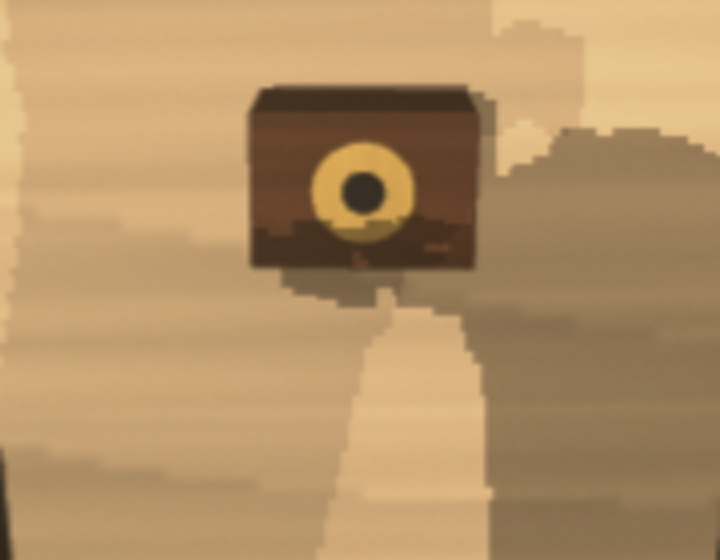

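```bash
python3 - <<'E'
from h import *
f=load('w13'); c=onz(f,[(280.7,197.7)],.044)[0]; print(c.round(4)); go(np.r_[c[:2],-.016],-90.9)
E
python3 -m pendant '[[50,0,0,0],[50,0,0,0],[45,0,0,0],[25,0,0,0],[9,0,0,0],[0,0,0,0],[0,0,0,0]]' 1| grep -E "pos|force"|tr '\n' ' '
```

```text
[0.4299 0.1505 0.044 ]
t 28.85 pos [0.4298 0.1505 0.1631] jaw -90.8 width 0.0854 F [-0.5  0.  -1.2] q7 -1.42
turn about tool x 0.1 or -179.9
shift tool before turn [ 1.791e+02 -1.000e-01 -1.000e-01]
position: [0.4304, 0.1508, -0.0148] force: [0.8, -0.6, -0.5]
```

```bash
python3 -m pendant '[[0,0,0,0],[0,0,0,0],[0,0,0,0],[0,0,0,0],[0,0,0,0],[0,0,0,0]]' -1 40| grep -E "pos|force|grip"|tr '\n' ' ';python3 -m pendant '[[-20,0,0,0],[-50,0,0,0],[-60,0,0,0],[0,0,0,0],[0,0,0,0]]' | grep -E "pos|force|grip"|tr '\n' ' ';python3 - <<'E'
from h import *
f=snap('wrist','w14')
E
```

```text
position: [0.4302, 0.1508, -0.015] force: [-2.5, 0.8, 11.7] grip_width: 0.0554 position: [0.4296, 0.1509, 0.1142] force: [0.1, -0.5, -1.1] grip_width: 0.0552
```

View pics/w14.png

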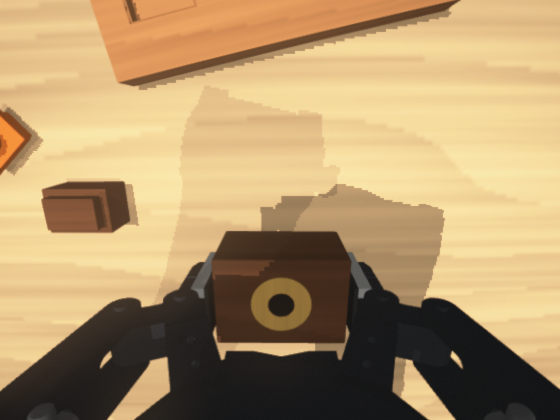

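```bash
python3 -m pendant '[[-40,0,0,0],[0,10,-43,0],[0,10,-43,0],[0,14,-43,0],[0,14,-42,0],[0,0,0,-6.2],[0,0,0,-6.2],[0,0,0,0],[0,0,0,0]]' | grep -E "pos|force|grip"|tr '\n' ' ';python3 - <<'E'
from h import *
f=snap('wrist','w15'); go([.632,.074,.1],101.6)
E
```

```text
position: [0.5999, 0.0997, 0.1537] force: [-0.3, -0.1, -0.8] grip_width: 0.0556 t 32.33 pos [0.6    0.0998 0.1539] jaw -78.6 width 0.0556 F [-0.5  0.4 -0. ] q7 -1.1
turn about tool x -0.2 or 179.8
shift tool before turn [ 53.9  31.6 -26.3]
```

View pics/w15.png

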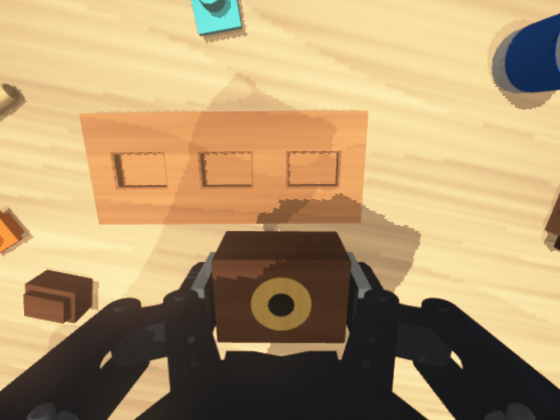

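All three pockets are visible: (140,170), (227,169) and (314,168). Zooming for mouth corners.

```bash
python3 - <<'E'
from h import *
f=load('w15'); im=f['img'][:,:,::-1]; cv2.imwrite('pics/w15z.png',cv2.resize(im[135:205,100:355],None,fx=3.1,fy=6,interpolation=cv2.INTER_CUBIC))
E
```

```text
(no output)
```

View pics/w15z.png

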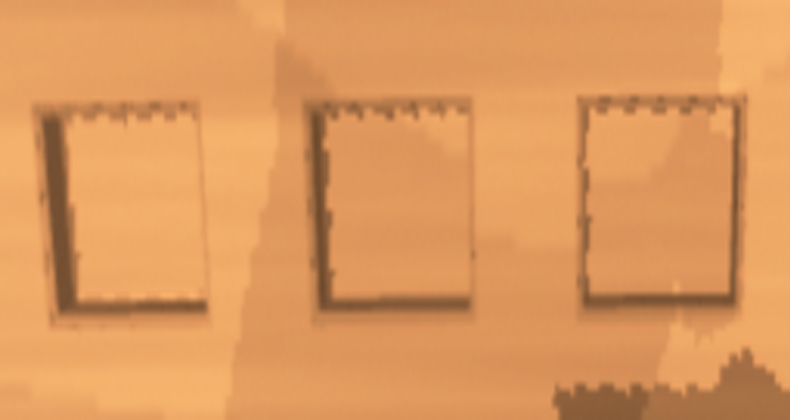

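```bash
python3 - <<'E'
from h import *
f=load('w15')
t=lambda l:[(100+a/3.1,135+b/6) for a,b in l]
Q={'L':[(35,104),(199,101),(208,311),(54,313)],'M':[(305,98),(472,97),(472,309),(317,310)],'R':[(578,97),(745,95),(738,306),(582,306)],
'R2':[(578,97),(745,95),(738,318),(580,318)],'L2':[(33,104),(199,101),(210,325),(52,325)]}
for n,l in Q.items():
    P=onz(f,t(l),.028); e=[np.linalg.norm(P[(i+1)%4]-P[i]).round(4) for i in range(4)]; d=P[1]-P[0]
    print(n,P.mean(0).round(4),e,np.degrees(np.arctan2(d[1],d[0])).round(1))
P=onz(f,[(80.5,114),(367.5,112),(361,223.5),(98.5,223.5)],.028);e=[np.linalg.norm(P[(i+1)%4]-P[i]).round(4) for i in range(4)]; d=P[1]-P[0]
print('fix',P.mean(0).round(4),e,np.degrees(np.arctan2(d[1],d[0])).round(1))
E
```

```text
L [0.5989 0.24   0.028 ] [np.float64(0.0516), np.float64(0.0344), np.float64(0.05), np.float64(0.0344)] -78.4
M [0.6159 0.1569 0.028 ] [np.float64(0.0517), np.float64(0.0345), np.float64(0.0496), np.float64(0.0346)] -78.6
R [0.6329 0.0741 0.028 ] [np.float64(0.0516), np.float64(0.0344), np.float64(0.0498), np.float64(0.034)] -78.3
R2 [0.6319 0.074  0.028 ] [np.float64(0.0516), np.float64(0.0364), np.float64(0.0505), np.float64(0.036)] -78.3
L2 [0.5977 0.2401 0.028 ] [np.float64(0.0523), np.float64(0.0367), np.float64(0.0514), np.float64(0.0364)] -78.4
fix [0.6143 0.1569 0.028 ] [np.float64(0.2681), np.float64(0.1092), np.float64(0.271), np.float64(0.1084)] -78.5
```

```bash
python3 - <<'E'
from h import *
f=load('w15'); im=f['img'][:,:,::-1]
m=cv2.inRange(cv2.cvtColor(im[260:350,230:330],cv2.COLOR_BGR2HSV),(18,90,90),(32,255,255)); n,_,st,ct=cv2.connectedComponentsWithStats(m); i=1+st[1:,4].argmax(); x,y,w,h=st[i][:4]; px=(230+x+w/2-.5,260+y+h/2-.5); print(px,w,h)
s,p,R=tool(); c=onz(f,[px],p[2]+.059)[0]; print((R.T@(c-p)).round(4))
go([.632,.074,.045],101.6)
E
```

```text
(np.float64(280.5), np.float64(304.0)) 60 53
[-0.059   0.0002  0.0003]
t 32.33 pos [0.6    0.0998 0.1539] jaw -78.6 width 0.0556 F [-0.5  0.4 -0. ] q7 -1.1
turn about tool x -0.2 or 179.8
shift tool before turn [108.9  31.6 -26.4]
```

```bash
python3 -m pendant '[[0,16,-13,0],[0,15.6,-13.4,0],[50,0,0,0],[50,0,0,0],[9,0,0,0],[0,0,0,0],[0,0,0,0]]' | grep -E "pos|force|grip"|tr '\n' ' ';python3 - <<'E'
from h import *
go([.632,.074,.020],101.6)
E
```

```text
position: [0.6335, 0.0742, 0.0473] force: [0.1, 0.2, -0.8] grip_width: 0.0554 t 33.2 pos [0.6335 0.0742 0.0473] jaw -78.5 width 0.0554 F [ 0.1  0.2 -0.8] q7 -0.98
turn about tool x -0.1 or 179.9
shift tool before turn [27.3 -0.1  1.5]
```

```bash
python3 -m pendant '[[10,0,1.5,0],[10,0,0,0],[7,0,0,0],[0,0,0,0]]' | grep -E "pos|force|grip"|tr '\n' ' '; for i in 1 2 3 4 5 6; do python3 -m pendant '[[2.5,0,0,0],[0,0,0,0]]' | grep -E "pos|force"|tr '\n' ' ';done
```

```text
position: [0.6306, 0.0737, 0.0177] force: [0.0, -0.6, -1.3] grip_width: 0.0556 position: [0.6309, 0.0738, 0.0159] force: [-0.1, 0.4, -1.0] position: [0.6308, 0.0739, 0.0133] force: [0.2, 0.2, -2.5] position: [0.6308, 0.0738, 0.0107] force: [0.5, 0.7, -0.7] position: [0.6308, 0.0738, 0.0082] force: [-0.8, 0.3, -1.2] position: [0.6308, 0.0739, 0.0057] force: [0.3, -0.6, -0.6] position: [0.6309, 0.0738, 0.0033] force: [-0.3, -0.2, -0.3]
```

```bash
for i in 1 2; do python3 -m pendant '[[1.5,0,0,0],[0,0,0,0]]' | grep -E "pos|force"|tr '\n' ' ';done
```

```text
position: [0.631, 0.0738, 0.003] force: [-8.0, 1.8, 20.5] position: [0.6311, 0.0739, 0.0029] force: [-16.6, 1.8, 46.5]
```

Seated: contact at TCP 0.003, as predicted. Release and look.

```bash
python3 -m pendant '[[-2.5,0,0,0],[0,0,0,0],[0,0,0,0]]' | grep -E "pos|force"|tr '\n' ' '; python3 -m pendant '[[0,0,0,0],[0,0,0,0],[0,0,0,0],[0,0,0,0],[-40,0,0,0],[-60,0,0,0],[-50,0,0,0],[0,0,0,0],[0,0,0,0]]' 1 | grep -E "pos|force"|tr '\n' ' ';python3 - <<'E'
from h import *
f=snap('wrist','w16'); snap('top','t2')
E
```

```text
position: [0.631, 0.0739, 0.003] force: [-1.6, 0.1, 7.3] position: [0.6306, 0.0741, 0.1525] force: [0.6, 0.9, -0.0]
```

View pics/w16.png

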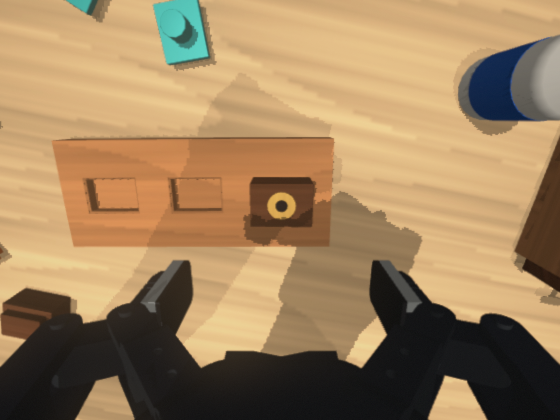

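View pics/t2.png

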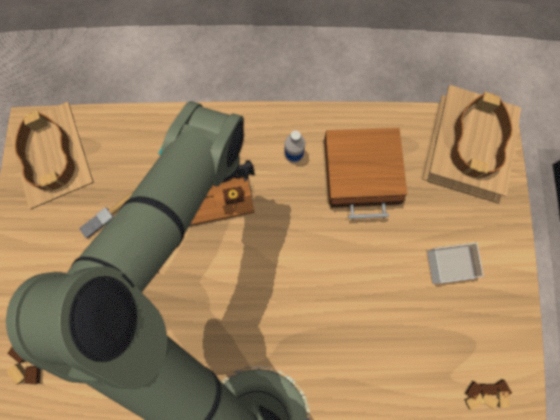

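Block3 is seated squarely in the right pocket (282,205) and the top view shows the drawer shut. Next, block2: check it and the clearance to the orange look-alike.

```bash
python3 - <<'E'
from h import *
f=load('w9'); print(onz(f,[(136,135),(165,107),(195,135),(163,163)],.012).round(3))
go([.40,.327,.2],-91)
E
```

```text
[[0.489 0.438 0.012]
 [0.521 0.404 0.012]
 [0.492 0.372 0.012]
 [0.46  0.409 0.012]]
t 37.3 pos [0.6303 0.0739 0.1518] jaw -78.5 width 0.0852 F [-0.8  0.1 -0.2] q7 -1.06
turn about tool x 12.5 or -167.5
shift tool before turn [ -47.9 -294.   175.2]
```

```bash
python3 -m pendant '[[-20,-49,20,0],[-20,-49,30,0],[0,-49,31,0],[0,-49,31,0],[0,-49,31,0],[0,-49,31,0],[0,0,0,6.2],[0,0,0,6.3],[0,0,0,0],[0,0,0,0]]' -1 | grep -E "pos|force"|tr '\n' ' ';python3 - <<'E'
from h import *
f=snap('wrist','w17'); im=f['img'][:,:,::-1]; cv2.imwrite('pics/w17z.png',cv2.resize(im[140:260,200:360],None,fx=5,fy=5,interpolation=cv2.INTER_CUBIC))
go([.385,.327,.012],-91)
E
```

```text
position: [0.4017, 0.3269, 0.1925] force: [0.9, -0.1, 0.1] t 38.6 pos [0.4017 0.3269 0.1927] jaw -90.9 width -0.0002 F [-0.3  0.   1.1] q7 -1.78
turn about tool x 0.1 or -179.9
shift tool before turn [1.807e+02 1.000e-01 1.670e+01]
```

View pics/w17z.png

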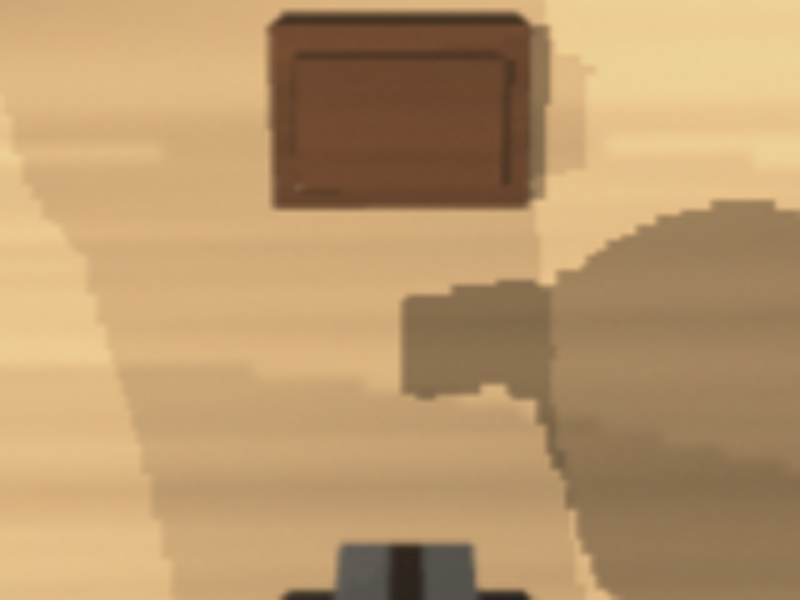

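```bash
python3 -m pendant '[[50,0,17,0],[50,0,0,0],[50,0,0,0],[22,0,0,0],[8,0,0,0],[0,0,0,0],[0,0,0,0]]' | grep -E "pos|force"|tr '\n' ' '; for i in 1 2 3 4 5; do python3 -m pendant '[[0,0,-3,0],[0,0,-3,0],[0,0,0,0]]'| grep -E "pos|force"|tr '\n' ' ';done; python3 - <<'E'
from h import *
f=snap('wrist','w18')
E
```

```text
position: [0.3851, 0.3279, 0.0138] force: [0.5, 0.8, 0.1] position: [0.391, 0.3274, 0.0131] force: [0.2, -1.6, 0.7] position: [0.3969, 0.3271, 0.0129] force: [0.0, 0.5, -0.1] position: [0.4029, 0.3271, 0.0129] force: [-0.6, -0.3, 0.1] position: [0.409, 0.327, 0.0129] force: [-0.9, 1.0, 0.4] position: [0.415, 0.3269, 0.0129] force: [-1.5, 0.6, 0.2]
```

View pics/w18.png

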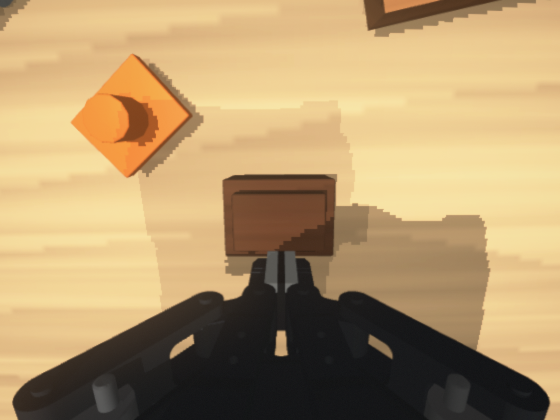

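```bash
for i in 1 2 3; do python3 -m pendant '[[0,0,-3,0],[0,0,-3,0],[0,0,0,0]]'| grep -E "pos|force"|tr '\n' ' ';done; python3 - <<'E'
from h import *
f=snap('wrist','w19')
E
```

```text
position: [0.421, 0.3268, 0.0129] force: [-1.2, 0.0, -0.5] position: [0.427, 0.3267, 0.0129] force: [0.2, 0.8, -0.4] position: [0.433, 0.3265, 0.0129] force: [0.2, 0.6, 0.7]
```

View pics/w19.png

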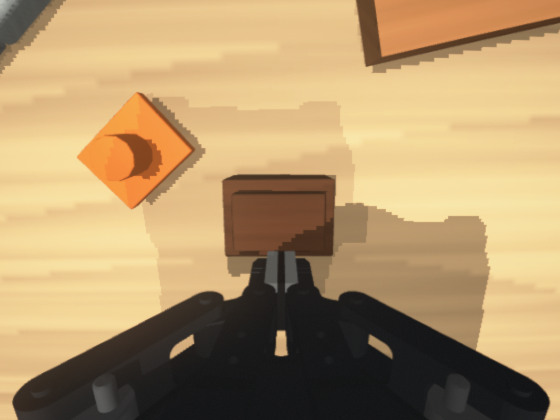

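The block slid rather than tipped, so friction is too low for this push. Instead I'll pivot it in a light off-centre grip over the fixture's side edge. First raise and re-measure.

```bash
python3 -m pendant '[[0,0,6,0],[-60,0,0,0],[-60,0,0,0],[-30,0,0,0],[0,0,0,0],[0,0,0,0]]' 1 | grep -E "pos|force"|tr '\n' ' ';python3 - <<'E'
from h import *
f=snap('wrist','w20'); im=f['img'][:,:,::-1]; cv2.imwrite('pics/w20z.png',cv2.resize(im[160:270,210:350],None,fx=5,fy=5,interpolation=cv2.INTER_CUBIC))
E
```

```text
position: [0.426, 0.3268, 0.1622] force: [-0.7, -0.2, -0.6]
```

View pics/w20z.png

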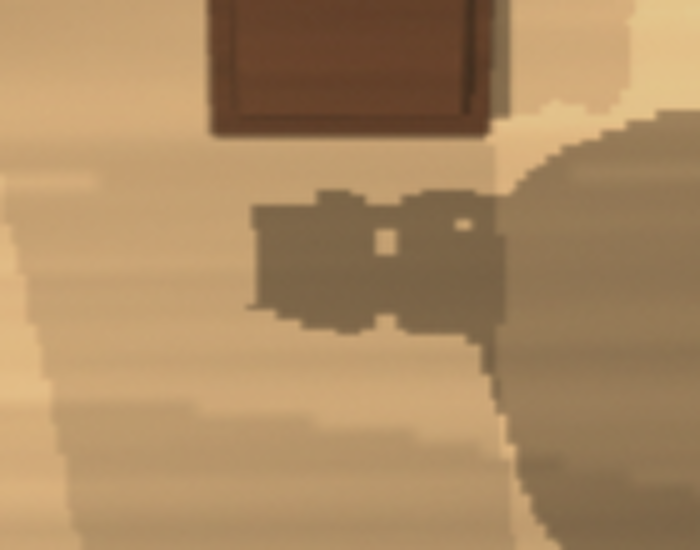

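```bash
python3 - <<'E'
from h import *
f=load('w20')
P=onz(f,[(210+211/5,160+134/5),(210+488/5,160+134/5)],.034); print(P.round(4)); m=P.mean(0); d=P[1]-P[0];a=np.degrees(np.arctan2(d[1],d[0])); print(np.linalg.norm(d),a)
c=m[:2]+.02*np.array([np.cos(np.radians(a+90)),np.sin(np.radians(a+90))]); print('centre',c)
tgt=m[:2]+.008*np.array([np.cos(np.radians(a+90)),np.sin(np.radians(a+90))]); go(np.r_[tgt,-.011],a)
E
```

```text
[[0.4354 0.3553 0.034 ]
 [0.4344 0.3    0.034 ]]
0.055285249526613546 -91.00596955724751
centre [0.45488952 0.32727874]
t 43.38 pos [0.426  0.3266 0.162 ] jaw -91.0 width 0.0854 F [ 0.2 -0.3 -0.5] q7 -1.72
turn about tool x 0.0 or -180.0
shift tool before turn [173.   -1.3 -17. ]
```

```bash
python3 -m pendant '[[50,-1,-17,0],[50,0,0,0],[45,0,0,0],[20,0,0,0],[8,0,0,0],[0,0,0,0],[0,0,0,0]]' | grep -E "pos|force"|tr '\n' ' '; python3 -m pendant '[[0,0,0,0],[0,0,0,0],[0,0,0,0],[0,0,0,0],[0,0,0,0],[0,0,0,0]]' -1 30| grep -E "pos|force|grip"|tr '\n' ' ';python3 -m pendant '[[-20,0,0,0],[-50,0,0,0],[-40,0,0,0],[0,0,0,0],[0,0,0,0]]' | grep -E "pos|force|grip"|tr '\n' ' ';python3 - <<'E'
from h import *
f=snap('wrist','w21')
E
```

```text
position: [0.4442, 0.3279, -0.009] force: [0.3, 0.1, 0.7] position: [0.4438, 0.3278, -0.0095] force: [-1.8, -0.2, 9.9] grip_width: 0.0555 position: [0.4433, 0.3276, 0.1002] force: [0.7, -0.3, -0.8] grip_width: 0.0554
```

View pics/w21.png

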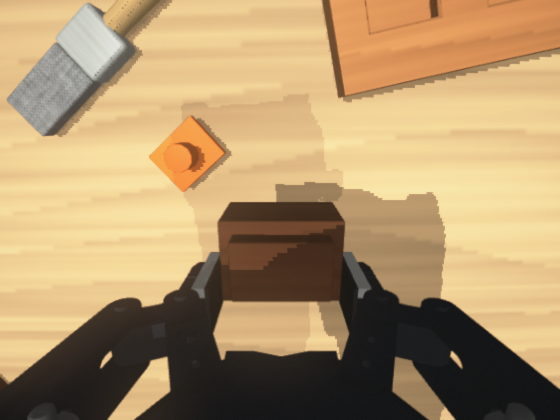

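```bash
python3 -m pendant '[[0,37,-19,0],[0,37,-19,0],[0,37,-19,0],[0,37,-19,0],[0,37,-18,0],[0,0,0,-6.2],[0,0,0,-6.3],[0,0,0,0],[0,0,0,0]]' | grep -E "pos|force|grip"|tr '\n' ' ';python3 - <<'E'
from h import *
f=snap('wrist','w22'); go([.5337,.1405,.05],-78.5)
E
```

```text
position: [0.5343, 0.1408, 0.0996] force: [-0.1, 0.4, -1.1] grip_width: 0.0553 t 46.85 pos [0.5343 0.1408 0.0996] jaw -78.6 width 0.0552 F [ 0.1 -0.  -1.5] q7 -1.12
turn about tool x -0.1 or 179.9
shift tool before turn [49.6  0.2  0.7]
```

View pics/w22.png

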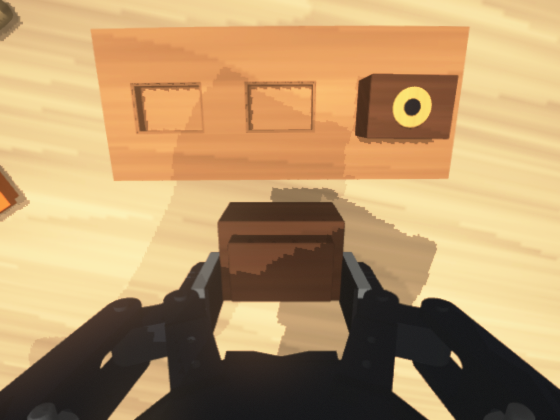

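```bash
python3 - <<'E'
from h import *
f=load('w22'); s,p,R=tool(); P=onz(f,[(180,180.5),(281,180),(380,179.5)],.028); print((R.T@(P-p).T).T.round(4)*1000)
# block front bottom edge: visible top-front? front shoulder edge row 219 z=TCP+.0435
Q=onz(f,[(231,203),(333,203)],p[2]+.0095); print((R.T@(Q-p).T).T.round(4)*1000)
Q=onz(f,[(219,219),(344,219),(222,300)],p[2]+.0435); print((R.T@(Q-p).T).T.round(4)*1000)
E
```

```text
[[ 71.6 -80.8 -26.4]
 [ 71.6   0.4 -26.6]
 [ 71.6  80.  -27. ]]
[[ -9.5 -26.7 -29.6]
 [ -9.5  28.6 -29.5]]
[[-43.5 -26.4 -31.6]
 [-43.5  27.7 -31.5]
 [-43.5 -27.5   8.6]]
```

```bash
python3 -m pendant '[[40,0,1,0],[36,0,0,0],[0,0,0,0]]' | grep -E "pos|force|grip"|tr '\n' ' '; for i in 1 2 3 4 5 6; do python3 -m pendant '[[2,0,0,0],[0,0,0,0]]' | grep -E "pos|force"|tr '\n' ' ';done;python3 - <<'E'
from h import *
f=snap('wrist','w23')
E
```

```text
position: [0.5322, 0.1402, 0.0223] force: [-0.9, -0.2, -0.5] grip_width: 0.0555 position: [0.5342, 0.1409, 0.023] force: [0.8, 0.1, -0.6] position: [0.5336, 0.1408, 0.0202] force: [-0.4, -0.1, -1.1] position: [0.5335, 0.1407, 0.0182] force: [-4.5, -0.6, 9.6] position: [0.533, 0.1406, 0.0163] force: [-9.4, -1.7, 17.2] position: [0.5327, 0.1406, 0.0143] force: [-10.6, -1.2, 18.4] position: [0.5325, 0.1405, 0.0123] force: [-11.8, -2.2, 20.2]
```

View pics/w23.png

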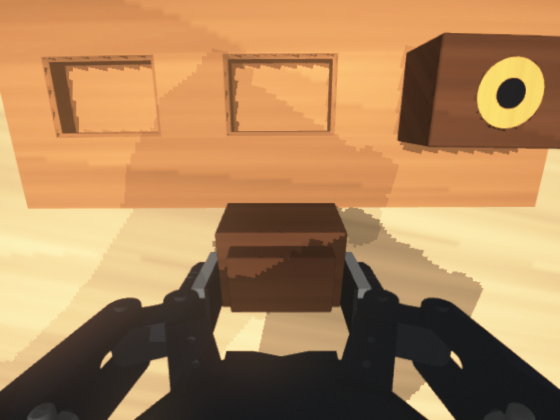

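```bash
for i in 1 2 3 4 5 6; do python3 -m pendant '[[2,0,0,0],[0,0,0,0]]' | grep -E "pos|force"|tr '\n' ' ';done;python3 - <<'E'
from h import *
f=snap('wrist','w24'); f=snap('scene','s6'); im=f['img'][:,:,::-1]; cv2.imwrite('pics/s6z.png',cv2.resize(im[190:310,260:400],None,fx=5,fy=5,interpolation=cv2.INTER_CUBIC))
E
```

```text
position: [0.5323, 0.1405, 0.0103] force: [-13.0, -1.3, 20.0] position: [0.5322, 0.1404, 0.0083] force: [-14.1, -1.3, 21.8] position: [0.5321, 0.1404, 0.0063] force: [-14.3, -1.2, 22.3] position: [0.532, 0.1404, 0.0043] force: [-15.1, -2.7, 23.2] position: [0.532, 0.1404, 0.0023] force: [-15.5, -2.5, 24.1] position: [0.5319, 0.1404, 0.0003] force: [-16.9, -1.4, 23.2]
```

View pics/w24.png

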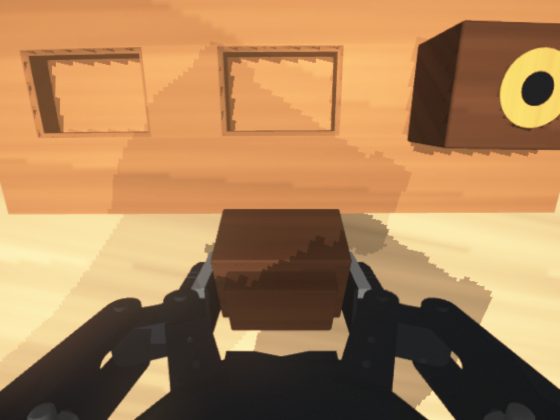

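View pics/s6z.png

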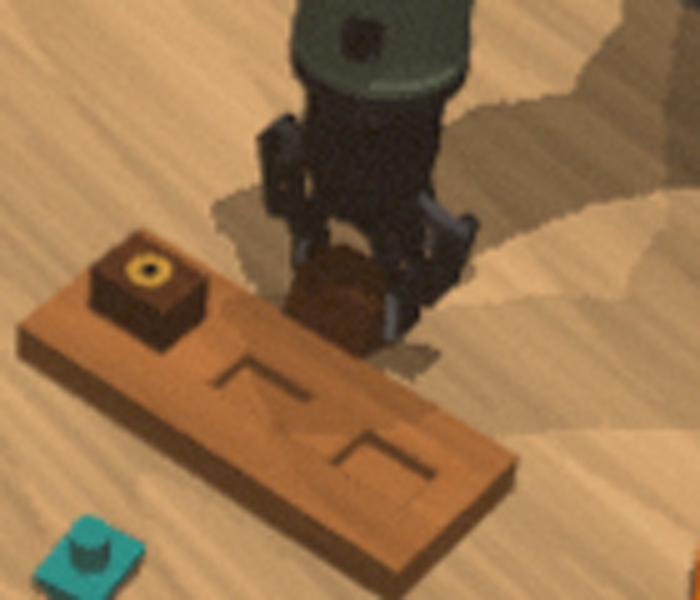

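Working: the block is pivoting in the grip over the fixture edge. Continue.

```bash
for i in 1 2 3 4 5 6 7 8; do python3 -m pendant '[[2,0,0,0],[0,0,0,0]]' | grep -E "pos|force"|tr '\n' ' ';done;python3 - <<'E'
from h import *
f=snap('wrist','w25')
E
```

```text
position: [0.5318, 0.1404, -0.0017] force: [-16.1, -2.4, 24.3] position: [0.5317, 0.1403, -0.0037] force: [-18.0, -2.5, 25.4] position: [0.5317, 0.1403, -0.0057] force: [-16.8, -2.8, 24.5] position: [0.5317, 0.1403, -0.0077] force: [-18.3, -2.3, 26.1] position: [0.5316, 0.1404, -0.0097] force: [-18.6, -2.4, 25.2] position: [0.5316, 0.1403, -0.0117] force: [-18.8, -2.0, 24.2] position: [0.5317, 0.1404, -0.0138] force: [-17.6, -2.3, 25.1] position: [0.5318, 0.1404, -0.0157] force: [-18.1, -2.2, 24.8]
```

View pics/w25.png

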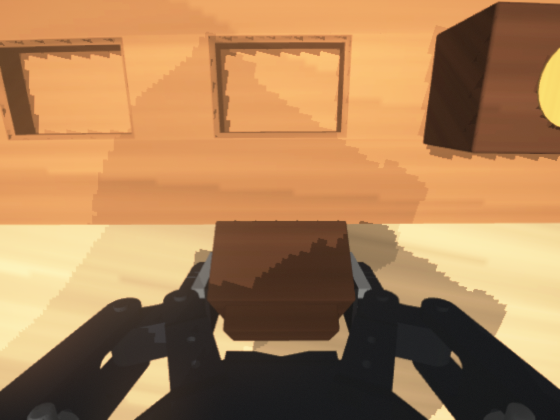

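```bash
for i in 1 2 3 4; do python3 -m pendant '[[2,0,0,0],[0,0,0,0]]' | grep -E "pos|force"|tr '\n' ' ';done;python3 - <<'E'
from h import *
f=snap('wrist','w26')
E
```

```text
position: [0.532, 0.1404, -0.0177] force: [-16.4, -1.8, 23.9] position: [0.5321, 0.1404, -0.0194] force: [-16.7, -2.1, 30.5] position: [0.5321, 0.1403, -0.0201] force: [-28.3, -3.0, 65.4] position: [0.5324, 0.1405, -0.0211] force: [-33.9, -2.9, 90.7]
```

View pics/w26.png

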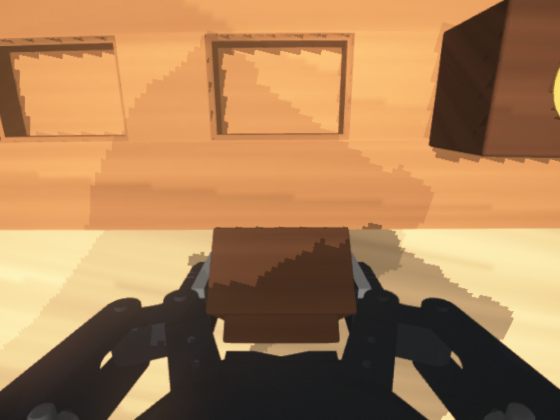

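```bash
python3 -m pendant '[[-5,0,0,0],[0,0,2,0],[-20,0,10,0],[-5,0,20,0],[0,0,20,0],[0,0,0,0],[0,0,0,0]]' | grep -E "pos|force|grip"|tr '\n' ' ';python3 - <<'E'
from h import *
f=snap('wrist','w27'); f=snap('scene','s7'); im=f['img'][:,:,::-1]; cv2.imwrite('pics/s7z.png',cv2.resize(im[190:310,280:420],None,fx=5,fy=5,interpolation=cv2.INTER_CUBIC))
E
```

```text
position: [0.4832, 0.1304, 0.0058] force: [0.1, 0.4, 0.1] grip_width: 0.0554
```

View pics/w27.png

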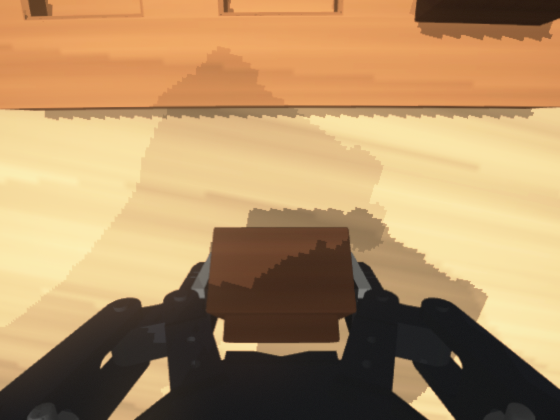

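View pics/s7z.png

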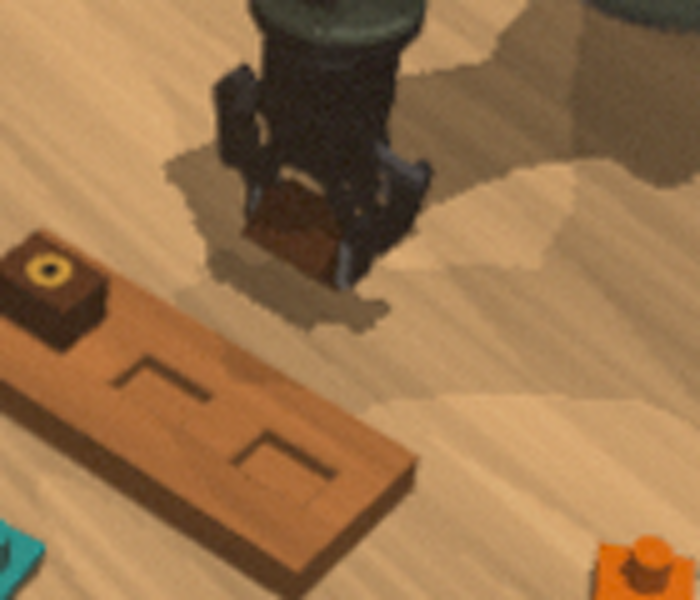

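From the edge widths the block has turned about 51°, and its lower rear corner met the bench. I'll push it forward against the fixture wall to finish the quarter turn.

```bash
python3 -m pendant '[[10,0,-18,0],[9,0,-18,0],[0,0,-14,0],[0,0,0,0],[0,0,0,0]]' | grep -E "pos|force|grip"|tr '\n' ' ';for i in 1 2 3 4 5 6; do python3 -m pendant '[[0,0,-2.5,0],[0,0,0,0]]' | grep -E "pos|force"|tr '\n' ' ';done;python3 - <<'E'
from h import *
f=snap('wrist','w28')
E
```

```text
position: [0.5311, 0.1401, -0.0129] force: [-0.1, -0.4, -0.2] grip_width: 0.0551 position: [0.5341, 0.1409, -0.0129] force: [-0.2, 0.8, -0.2] position: [0.5367, 0.1413, -0.0131] force: [-1.3, 0.1, -0.8] position: [0.5385, 0.1417, -0.0132] force: [-3.3, -0.7, 1.4] position: [0.5386, 0.1417, -0.0134] force: [-20.1, -3.1, 16.2] position: [0.5386, 0.1418, -0.0135] force: [-36.8, -6.7, 29.8] position: [0.5386, 0.1418, -0.0135] force: [-53.4, -8.7, 47.0]
```

View pics/w28.png

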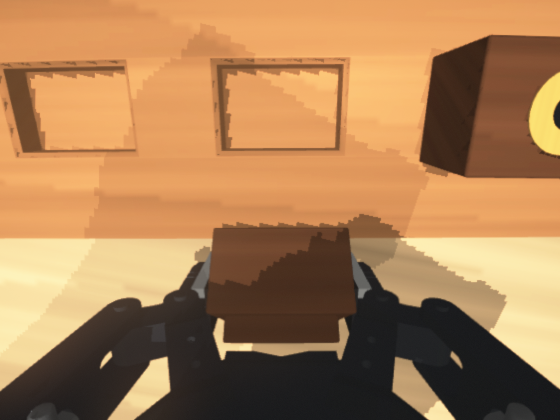

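That push jammed: no rotation, because the tenon is close to the palm. Backing off. I'll set the corner on the bench leaning on the fixture edge, release, and see which way it settles.

```bash
python3 -m pendant '[[0,0,6,0],[0,0,2,0],[0,0,1,0],[0,0,0,0]]' | grep -E "pos|force|grip"|tr '\n' ' ';for i in 1 2 3 ; do python3 -m pendant '[[1.5,0,0,0],[0,0,0,0]]' | grep -E "pos|force"|tr '\n' ' ';done
```

```text
position: [0.5378, 0.1415, -0.0131] force: [0.3, 0.4, -0.1] grip_width: 0.0552 position: [0.5375, 0.1415, -0.0145] force: [-2.3, -1.2, 5.2] position: [0.5373, 0.1414, -0.0153] force: [-10.4, -1.1, 25.6] position: [0.5371, 0.1413, -0.0164] force: [-15.8, -1.6, 37.5]
```

```bash
python3 -m pendant '[[-2,0,4,0],[0,0,0,0]]' | grep -E "pos|force|grip"|tr '\n' ' ';for i in 1 2 3 4; do python3 -m pendant '[[1.2,0,0,0],[0,0,0,0]]' | grep -E "pos|force"|tr '\n' ' ';done
```

```text
position: [0.5335, 0.1407, -0.0156] force: [-0.2, -0.2, -1.5] grip_width: 0.0555 position: [0.5335, 0.1406, -0.0171] force: [0.4, 0.3, -1.1] position: [0.5335, 0.1406, -0.0182] force: [0.1, -0.0, -0.3] position: [0.5335, 0.1406, -0.0193] force: [-0.0, -0.7, -1.3] position: [0.5334, 0.1406, -0.0202] force: [-3.8, 0.2, 6.2]
```

```bash
python3 -m pendant '[[0,0,0,0],[0,0,0,0],[-10,0,0,0],[-20,0,0,0],[-40,0,0,0],[-60,0,0,0],[-40,0,0,0],[0,0,0,0],[0,0,0,0]]' 1 | grep -E "pos|force|grip"|tr '\n' ' ';python3 - <<'E'
from h import *
f=snap('wrist','w29'); f=snap('scene','s8'); im=f['img'][:,:,::-1]; cv2.imwrite('pics/s8z.png',cv2.resize(im[190:310,280:420],None,fx=5,fy=5,interpolation=cv2.INTER_CUBIC))
E
```

```text
position: [0.5332, 0.1409, 0.15] force: [-0.8, 0.5, -0.2] grip_width: 0.0856
```

View pics/w29.png

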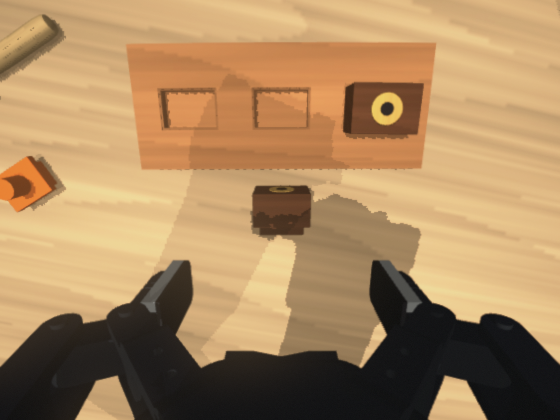

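View pics/s8z.png

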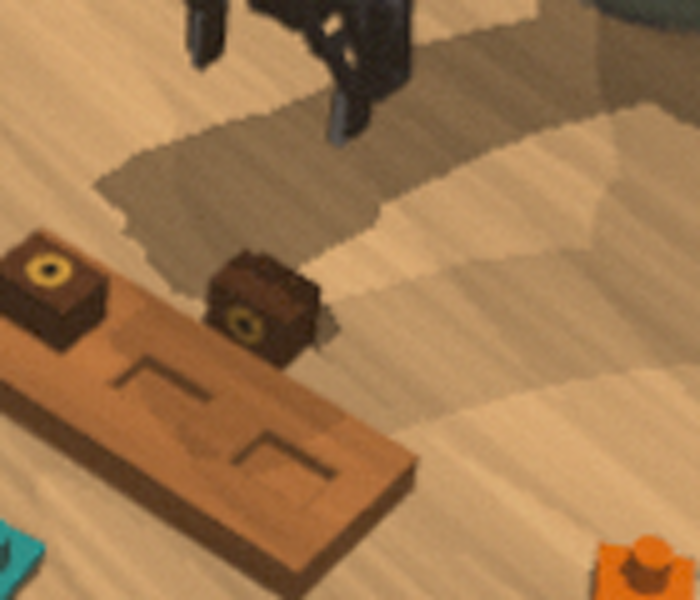

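Block2 fell the right way: on its side, insert toward the fixture, tenon toward the robot. Now measure it and try tipping it toward the robot by pushing its top edge.

```bash
python3 - <<'E'
from h import *
f=load('w29'); im=f['img'][:,:,::-1]; cv2.imwrite('pics/w29z.png',cv2.resize(im[175:245,240:325],None,fx=8,fy=8,interpolation=cv2.INTER_CUBIC))
E
```

```text
(no output)
```

View pics/w29z.png

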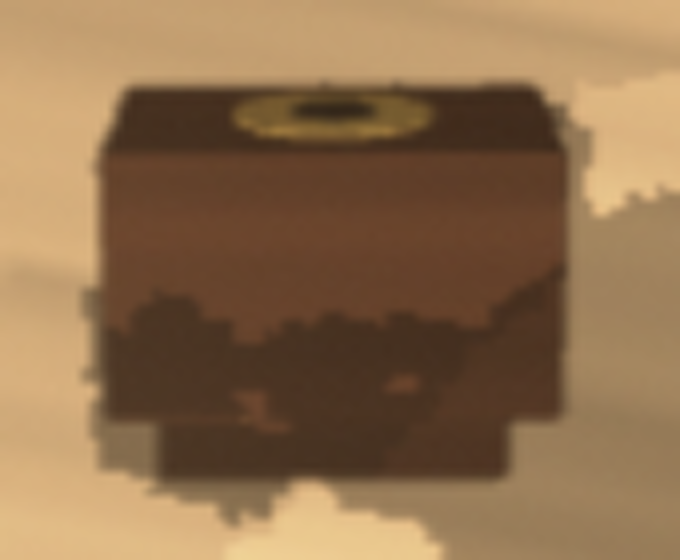

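```bash
python3 - <<'E'
from h import *
f=load('w29'); s,p,R=tool()
P=onz(f,[(240+a/8,175+b/8) for a,b in [(103,151),(567,151),(560,418),(104,418)]],.040)
print(P.round(4),(R.T@(P-p).T).T.round(4)*1000)
d=P[1]-P[0]; print(np.degrees(np.arctan2(d[1],d[0])),np.linalg.norm(d),np.linalg.norm(P[2]-P[1]))
go([.53,.14,.0135],-78.5)
E
```

```text
[[0.534  0.1678 0.04  ]
 [0.5449 0.1142 0.04  ]
 [0.5122 0.1075 0.04  ]
 [0.5011 0.1619 0.04  ]] [[109.1 -26.5  -6.5]
 [109.1  28.1  -6.5]
 [109.2  28.2  26.9]
 [109.2 -27.3  26.9]]
-78.51229916341774 0.05468140392652146 0.033369971965358
t 60.35 pos [0.533  0.1406 0.1492] jaw -78.5 width 0.0853 F [ 0.4  0.7 -0.9] q7 -1.17
turn about tool x 0.0 or -180.0
shift tool before turn [ 1.357e+02 -1.000e-01  2.900e+00]
```

```bash
python3 -m pendant '[[0,0,-12,0],[0,0,-12,0],[0,0,0,0],[0,0,0,0],[0,0,0,0],[0,0,0,0]]' -1 | grep -E "pos|force|grip"|tr '\n' ' ';python3 -m pendant '[[40,0,0,0],[50,0,0,0],[38,0,0,0],[10,0,0,0],[0,0,0,0],[0,0,0,0]]' | grep -E "pos|force|grip"|tr '\n' ' ';for i in 1 2 3 ; do python3 -m pendant '[[0,0,3,0],[0,0,3,0],[0,0,0,0]]' | grep -E "pos|force"|tr '\n' ' ';done;python3 - <<'E'
from h import *
f=snap('wrist','w30')
E
```

```text
position: [0.5569, 0.1455, 0.1497] force: [-0.3, 0.1, 0.1] grip_width: -0.0003 position: [0.5579, 0.1457, 0.0131] force: [-0.4, 1.0, -0.5] grip_width: 0.0001 position: [0.551, 0.1443, 0.0119] force: [-0.1, -0.4, -0.1] position: [0.5451, 0.143, 0.0116] force: [-0.7, -0.1, 0.1] position: [0.5391, 0.1418, 0.0116] force: [0.7, -0.2, -0.2]
```

View pics/w30.png

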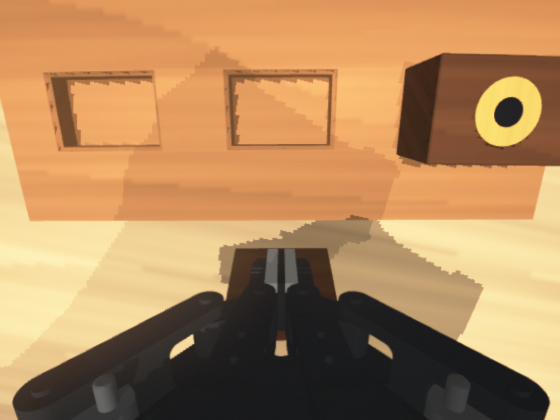

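```bash
for i in 1 2 3 ; do python3 -m pendant '[[0,0,3,0],[0,0,3,0],[0,0,0,0]]' | grep -E "pos|force"|tr '\n' ' ';done;python3 - <<'E'
from h import *
f=snap('wrist','w31'); f=snap('scene','s9'); im=f['img'][:,:,::-1]; cv2.imwrite('pics/s9z.png',cv2.resize(im[190:310,280:420],None,fx=5,fy=5,interpolation=cv2.INTER_CUBIC))
E
```

```text
position: [0.5332, 0.1406, 0.0116] force: [-0.6, 0.5, -0.7] position: [0.5296, 0.1398, 0.0126] force: [6.2, 0.8, 10.2] position: [0.5265, 0.139, 0.014] force: [14.0, 3.9, 26.7]
```

View pics/w31.png

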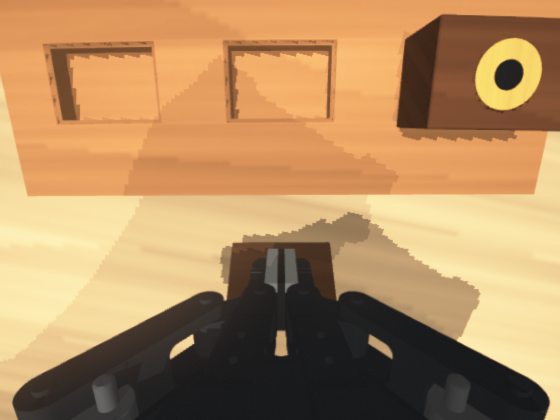

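View pics/s9z.png

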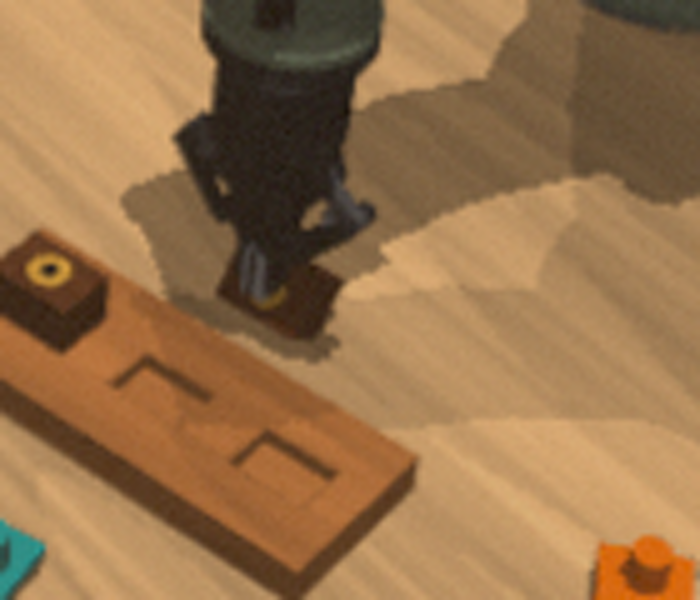

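It tipped: the insert faces up under the finger. Raising to look.

```bash
python3 -m pendant '[[-5,0,-2,0],[-30,0,0,0],[-60,0,0,0],[-50,0,0,0],[0,0,0,0],[0,0,0,0]]' 1 | grep -E "pos|force|grip"|tr '\n' ' ';python3 - <<'E'
from h import *
f=snap('wrist','w32');im=f['img'][:,:,::-1]; cv2.imwrite('pics/w32z.png',cv2.resize(im[20:290,60:460],None,fx=2,fy=2,interpolation=cv2.INTER_CUBIC))
E
```

```text
position: [0.5232, 0.1389, 0.1561] force: [0.2, 0.4, -0.0] grip_width: 0.0856
```

View pics/w32z.png

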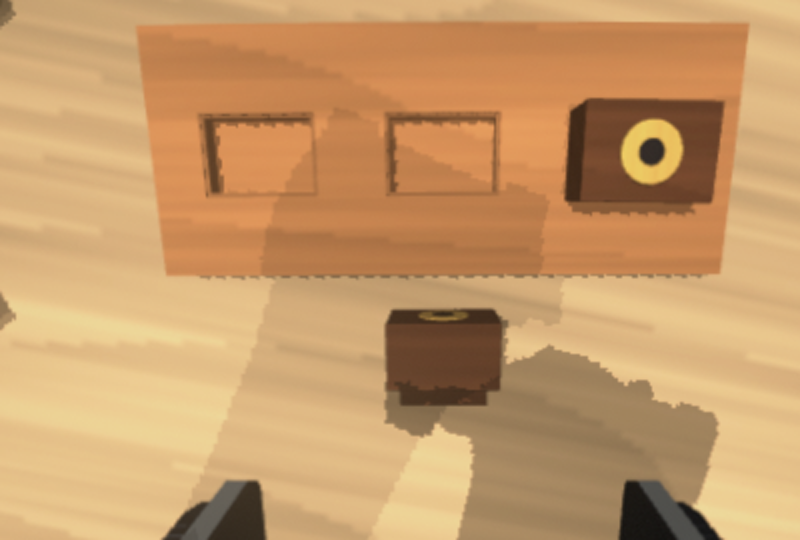

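It fell back onto its side: the tenon's edge stops it near 31° tilt, so the push has to follow the rising edge further. Re-measuring for a second push along an arc.

```bash
python3 - <<'E'
from h import *
f=load('w32'); s,p,R=tool()
P=onz(f,[(60+a/2,20+b/2) for a,b in [(386,323),(502,323),(500,389),(387,389)]],.040)
print((R.T@(P-p).T).T.round(4)*1000)
d=P[1]-P[0]; print(np.degrees(np.arctan2(d[1],d[0])),np.linalg.norm(d),np.linalg.norm(P[2]-P[1]))
go([.53,.14,.0112],-78.5)
E
```

```text
[[115.7 -26.6 -17. ]
 [115.7  28.7 -17. ]
 [115.7  28.6  16. ]
 [115.7 -26.9  15.9]]
-78.50157395714666 0.055231080653824954 0.03292186293090056
t 65.05 pos [0.523  0.1387 0.1557] jaw -78.5 width 0.0853 F [ 0.   0.6 -0.3] q7 -1.17
turn about tool x 0.0 or -180.0
shift tool before turn [ 1.445e+02  1.000e-01 -7.300e+00]
```

```bash
python3 -m pendant '[[0,0,-12,0],[0,0,-12,0],[0,0,-12,0],[0,0,0,0],[0,0,0,0],[0,0,0,0]]' -1 | grep -E "pos|force|grip"|tr '\n' ' ';python3 -m pendant '[[50,0,0,0],[50,0,0,0],[35,0,0,0],[10,0,0,0],[0,0,0,0],[0,0,0,0]]' | grep -E "pos|force|grip"|tr '\n' ' ';python3 -m pendant '[[0,0,4,0],[0,0,4,0],[-1.5,0,3.4,0],[-1.5,0,3.4,0],[-2,0,3.7,0],[-2,0,3.7,0],[-1.5,0,4.4,0],[-1,0,4.4,0],[0,0,0,0]]' | grep -E "pos|force|grip"|tr '\n' ' ';python3 - <<'E'
from h import *
f=snap('wrist','w33'); f=snap('scene','s10'); im=f['img'][:,:,::-1]; cv2.imwrite('pics/s10z.png',cv2.resize(im[190:310,280:420],None,fx=5,fy=5,interpolation=cv2.INTER_CUBIC))
E
```

```text
position: [0.5587, 0.1458, 0.1566] force: [-0.5, 0.4, -0.3] grip_width: -0.0005 position: [0.5598, 0.1461, 0.013] force: [0.5, 0.6, -0.0] grip_width: 0.0001 position: [0.5294, 0.1398, 0.0219] force: [3.7, 0.8, 11.2] grip_width: 0.0002
```

View pics/s10z.png

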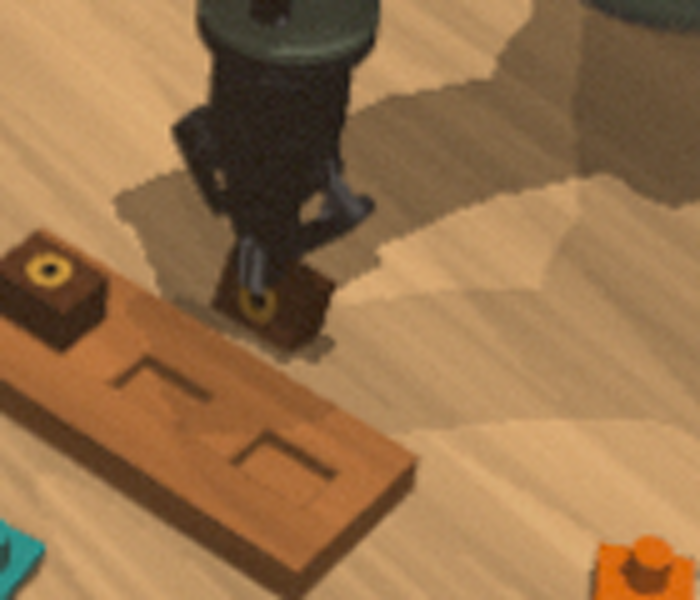

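Tilted about 30–40° with the finger on the upper half. Continuing along the arc.

```bash
python3 -m pendant '[[-1.5,0,3.6,0],[-1.2,0,3.6,0],[-0.8,0,4,0],[-0.5,0,4,0],[0,0,0,0]]' | grep -E "pos|force|grip"|tr '\n' ' ';python3 - <<'E'
from h import *
f=snap('scene','s11'); im=f['img'][:,:,::-1]; cv2.imwrite('pics/s11z.png',cv2.resize(im[190:310,280:420],None,fx=5,fy=5,interpolation=cv2.INTER_CUBIC))
E
```

```text
position: [0.5147, 0.1367, 0.0261] force: [3.9, 1.1, 15.6] grip_width: 0.0002
```

View pics/s11z.png

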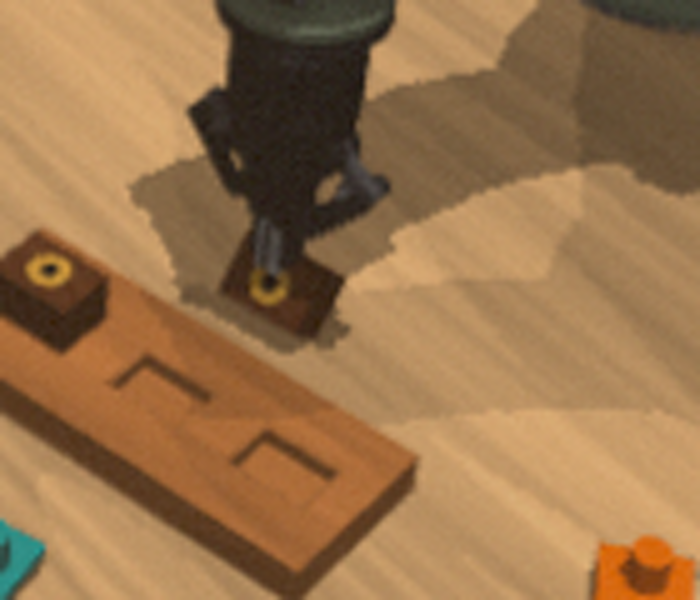

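```bash
python3 -m pendant '[[-0.5,0,5,0],[0,0,5,0],[0,0,5,0],[0,0,5,0],[0,0,0,0]]' | grep -E "pos|force|grip"|tr '\n' ' ';python3 - <<'E'
from h import *
f=snap('scene','s12'); im=f['img'][:,:,::-1]; cv2.imwrite('pics/s12z.png',cv2.resize(im[190:310,280:420],None,fx=5,fy=5,interpolation=cv2.INTER_CUBIC))
E
```

```text
position: [0.4937, 0.1325, 0.0263] force: [-3.6, 0.4, 22.4] grip_width: -0.0
```

View pics/s12z.png

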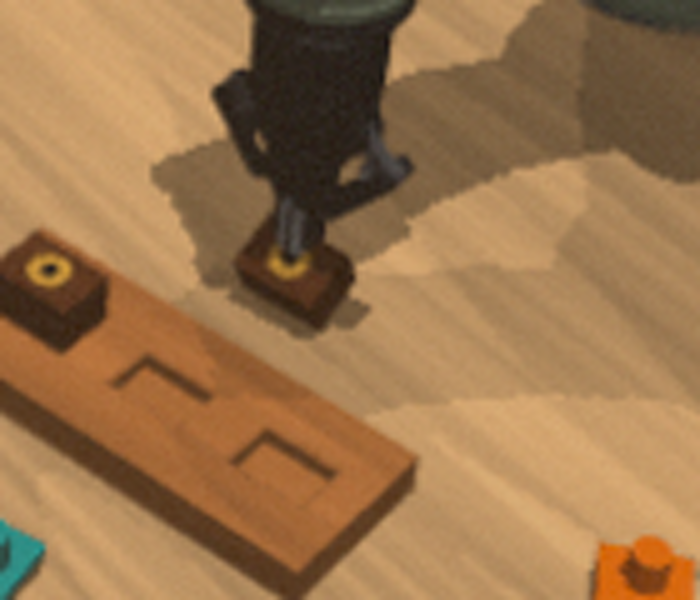

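```bash
python3 -m pendant '[[-1,0,2,0],[-5,0,4,0],[-30,0,0,0],[-50,0,0,0],[-50,0,0,0],[0,0,0,0],[0,0,0,0]]' 1| grep -E "pos|force|grip"|tr '\n' ' ';python3 - <<'E'
from h import *
f=snap('wrist','w34')
E
```

```text
position: [0.4877, 0.1317, 0.1613] force: [0.0, 0.1, -0.1] grip_width: 0.0856
```

View pics/w34.png

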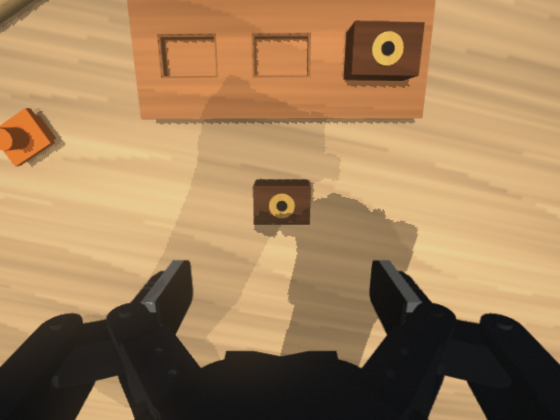

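Block2 now stands insert up at (282,206), square to the gripper. Grasping it.

```bash
python3 - <<'E'
from h import *
f=load('w34'); im=f['img'][:,:,::-1]
m=cv2.inRange(cv2.cvtColor(im[185:230,250:315],cv2.COLOR_BGR2HSV),(18,90,70),(35,255,255)); x,y,w,h=cv2.boundingRect(m); px=(250+x+w/2-.5,185+y+h/2-.5); print(px,w,h)
P=onz(f,[(254,224),(309.5,223.5)],.044); d=P[1]-P[0]; print(P.round(4),np.degrees(np.arctan2(d[1],d[0])),np.linalg.norm(d))
c=onz(f,[px],.044)[0]; go(np.r_[c[:2],-.015],-78.5)
E
```

```text
(274.5, 210.5) 40 34
[[0.4563 0.1525 0.044 ]
 [0.4679 0.0984 0.044 ]] -77.945605957213 0.05527454384419343
t 70.05 pos [0.4875 0.1315 0.1609] jaw -78.5 width 0.0855 F [ 0.3  0.3 -1.1] q7 -1.18
turn about tool x 0.0 or -180.0
shift tool before turn [175.9  -6.3  12.1]
```

```bash
python3 - <<'E'
from h import *
f=load('w34'); im=f['img'][:,:,::-1]
cv2.imwrite('pics/w34z.png',cv2.resize(im[170:235,240:325],None,fx=8,fy=8,interpolation=cv2.INTER_CUBIC))
for px in [(281.5,206)]:
    c=onz(f,[px],.044)[0]; go(np.r_[c[:2],-.015],-78.2)
E
```

```text
t 70.05 pos [0.4875 0.1315 0.1609] jaw -78.5 width 0.0855 F [ 0.3  0.3 -1.1] q7 -1.18
turn about tool x -0.3 or 179.7
shift tool before turn [175.9   0.6   7.5]
```

View pics/w34z.png

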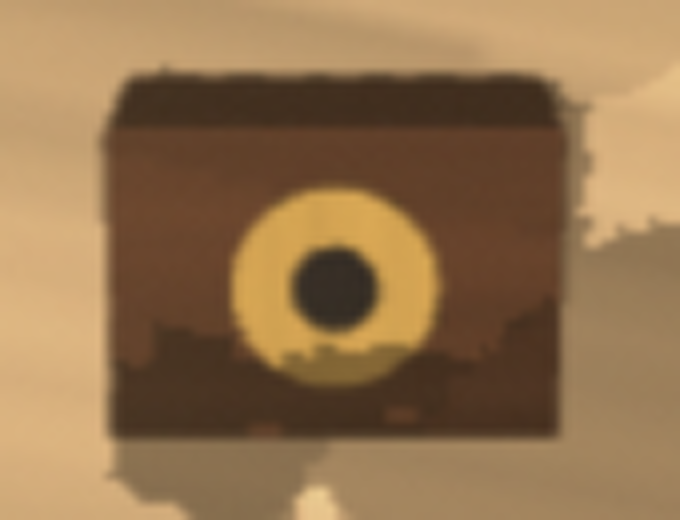

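```bash
python3 -m pendant '[[50,0.6,7.5,0],[50,0,0,0],[45,0,0,0],[22,0,0,0],[9,0,0,0],[0,0,0,0],[0,0,0,0]]' | grep -E "pos|force"|tr '\n' ' '; python3 -m pendant '[[0,0,0,0],[0,0,0,0],[0,0,0,0],[0,0,0,0],[0,0,0,0],[0,0,0,0]]' -1 40| grep -E "pos|force|grip"|tr '\n' ' ';python3 -m pendant '[[-20,0,0,0],[-50,0,0,0],[-60,0,0,0],[-30,0,0,0],[0,0,0,0],[0,0,0,0]]' | grep -E "pos|force|grip"|tr '\n' ' ';python3 - <<'E'
from h import *
go([.598,.2403,.15],101.5)
E
```

```text
position: [0.4814, 0.1294, -0.0137] force: [0.6, 0.1, 0.3] position: [0.4813, 0.1297, -0.0138] force: [-2.9, 1.6, 10.1] grip_width: 0.0553 position: [0.4806, 0.1296, 0.145] force: [-0.3, 0.3, -1.4] grip_width: 0.0552 t 72.42 pos [0.4806 0.1296 0.145 ] jaw -78.4 width 0.0552 F [-0.3  0.3 -1.4] q7 -1.15
turn about tool x 0.1 or -179.9
shift tool before turn [  -5.   -85.  -137.2]
```

```bash
python3 -m pendant '[[0,-28,-34,0],[0,-28,-34,0],[0,-29,-34,0],[0,0,0,0],[0,0,0,0]]' | grep -E "pos|force"|tr '\n' ' ';python3 - <<'E'
from h import *
f=snap('wrist','w35');im=f['img'][:,:,::-1]; cv2.imwrite('pics/w35z.png',cv2.resize(im[100:350,180:480],None,fx=2.6,fy=2.4,interpolation=cv2.INTER_CUBIC))
m=cv2.inRange(cv2.cvtColor(im[260:350,230:330],cv2.COLOR_BGR2HSV),(18,90,90),(32,255,255)); n,_,st,ct=cv2.connectedComponentsWithStats(m); i=1+st[1:,4].argmax(); x,y,w,h=st[i][:4]; px=(230+x+w/2-.5,260+y+h/2-.5); print(px,w,h)
s,p,R=tool(); c=onz(f,[px],p[2]+.058)[0]; print('insert rel tool',(R.T@(c-p)).round(4))
go([.598,.2403,.15],101.5)
E
```

```text
position: [0.5634, 0.232, 0.1444] force: [-0.1, -0.7, -1.4] (np.float64(280.5), np.float64(303.0)) 60 53
insert rel tool [-0.058  -0.0001  0.0002]
t 73.1 pos [0.5634 0.2318 0.1448] jaw -78.5 width 0.0554 F [-0.3 -0.2 -1.3] q7 -1.3
turn about tool x -0.0 or 180.0
shift tool before turn [ -5.2  -1.4 -35.6]
```

View pics/w35z.png

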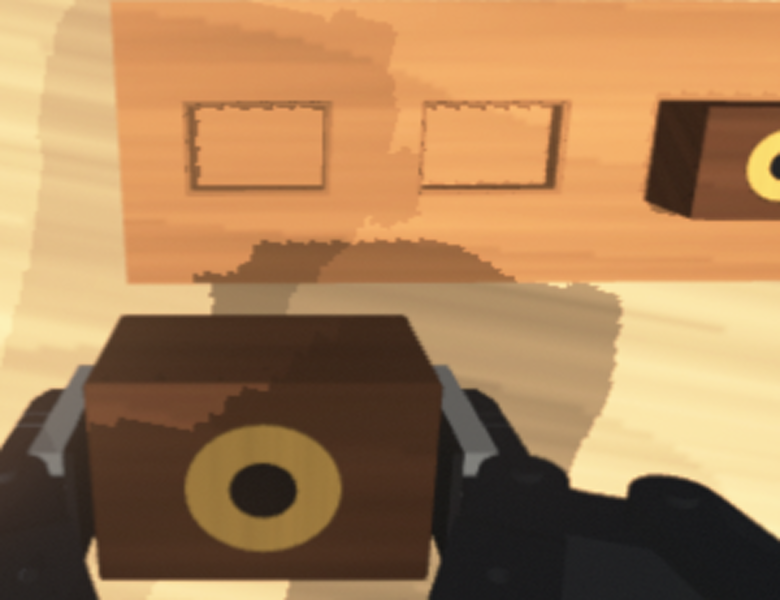

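```bash
python3 - <<'E'
from h import *
f=load('w35'); 
P=onz(f,[(180+a/2.6,100+b/2.4) for a,b in [(186,102),(331,102),(327,189),(190,190)]],.028); print(P.mean(0).round(4),[np.linalg.norm(P[(i+1)%4]-P[i]).round(4) for i in range(4)])
c=P.mean(0); go(np.r_[c[:2],.045],101.5)
E
```

```text
[0.5984 0.2401 0.028 ] [np.float64(0.0513), np.float64(0.0338), np.float64(0.0501), np.float64(0.0342)]
t 73.1 pos [0.5634 0.2318 0.1448] jaw -78.5 width 0.0554 F [-0.3 -0.2 -1.3] q7 -1.3
turn about tool x -0.0 or 180.0
shift tool before turn [ 99.8  -1.2 -36.1]
```

```bash
python3 -m pendant '[[0,-1.2,-18,0],[0,0,-18,0],[50,0,0,0],[49,0,0,0],[0,0,0,0],[0,0,0,0]]' | grep -E "pos|force"|tr '\n' ' ';python3 - <<'E'
from h import *
go([.5982,.2402,.02],101.5)
E
```

```text
position: [0.5999, 0.2409, 0.0485] force: [0.4, 0.3, -0.6] t 73.85 pos [0.5999 0.2409 0.0485] jaw -78.5 width 0.0557 F [ 0.4  0.3 -0.6] q7 -1.24
turn about tool x -0.0 or 180.0
shift tool before turn [28.5  0.4  1.8]
```

```bash
python3 -m pendant '[[10,0.3,0.5,0],[10,0,0,0],[7,0,0,0],[0,0,0,0]]' | grep -E "pos|force|grip"|tr '\n' ' '; for i in 1 2 3 4 5 6; do python3 -m pendant '[[2.5,0,0,0],[0,0,0,0]]' | grep -E "pos|force"|tr '\n' ' ';done
```

```text
position: [0.5983, 0.2409, 0.019] force: [-0.1, -0.3, 0.5] grip_width: 0.0553 position: [0.5986, 0.241, 0.0171] force: [-0.7, 0.2, -0.5] position: [0.5985, 0.241, 0.0145] force: [-0.7, 0.1, -0.9] position: [0.5985, 0.241, 0.0119] force: [0.0, -0.6, -0.4] position: [0.5985, 0.2409, 0.0094] force: [-0.3, -0.3, -1.7] position: [0.5985, 0.2409, 0.0069] force: [0.0, 0.1, -1.4] position: [0.5986, 0.241, 0.0045] force: [-0.0, 0.7, -0.6]
```

```bash
python3 -m pendant '[[1.2,0,0,0],[0,0,0,0]]' | grep -E "pos|force"|tr '\n' ' ';python3 -m pendant '[[-0.8,0,0,0],[0,0,0,0],[0,0,0,0]]' | grep -E "pos|force"|tr '\n' ' '; python3 -m pendant '[[0,0,0,0],[0,0,0,0],[0,0,0,0],[0,0,0,0],[-40,0,0,0],[-60,0,0,0],[-50,0,0,0],[0,0,0,0],[0,0,0,0]]' 1 | grep -E "pos|force"|tr '\n' ' ';python3 - <<'E'
from h import *
f=snap('wrist','w36')
E
```

```text
position: [0.5986, 0.241, 0.0043] force: [-6.8, -1.1, 14.1] position: [0.5987, 0.241, 0.0043] force: [-1.2, 0.3, 5.4] position: [0.5983, 0.2412, 0.1538] force: [0.3, -0.7, -0.3]
```

View pics/w36.png

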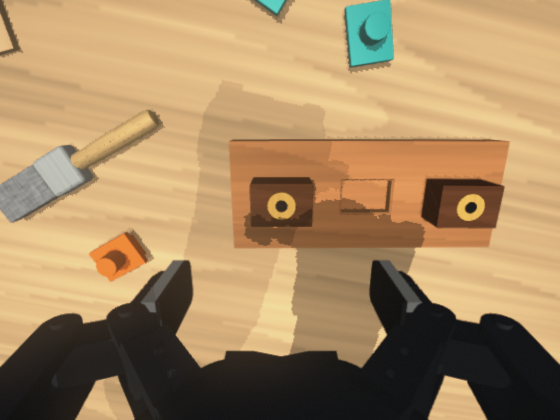

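Both blocks are seated. Moving the arm aside to check with the top and scene cameras, including for any overlooked third block and the drawer.

```bash
python3 -m pendant '[[-40,0,40,0],[0,30,50,0],[0,50,30,0],[0,50,0,0],[0,50,0,0],[0,50,0,0],[0,50,0,0],[0,0,0,0],[0,0,0,0]]' | grep -E "pos|force"|tr '\n' ' ';python3 - <<'E'
from h import *
f=load('w36')
for px in [(281.5,205.5),(471,207.5)]: print(onz(f,[px],.062).round(4))
P=onz(f,[(230,141),(508.5,141.5),(490,246.5),(235.5,247)],.028); print(P.mean(0).round(4))
snap('top','t9'); f=snap('scene','s13'); im=f['img'][:,:,::-1]; cv2.imwrite('pics/s13z.png',cv2.resize(im[120:345,140:400],None,fx=3,fy=2.6,interpolation=cv2.INTER_CUBIC))
E
```

```text
position: [0.5366, -0.0572, 0.1934] force: [0.1, 0.5, -0.5] [[0.5982 0.2404 0.062 ]]
[[0.6304 0.0727 0.062 ]]
[0.615  0.1564 0.028 ]
```

View pics/t9.png

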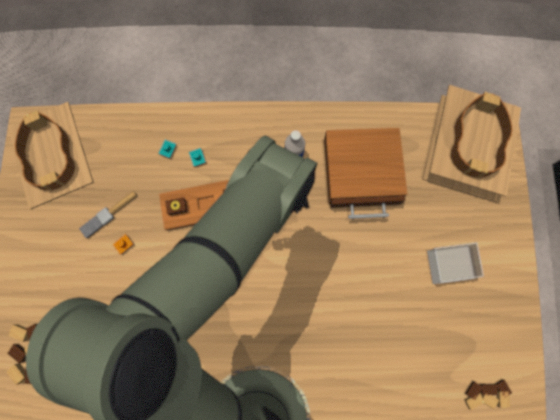

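View pics/s13z.png

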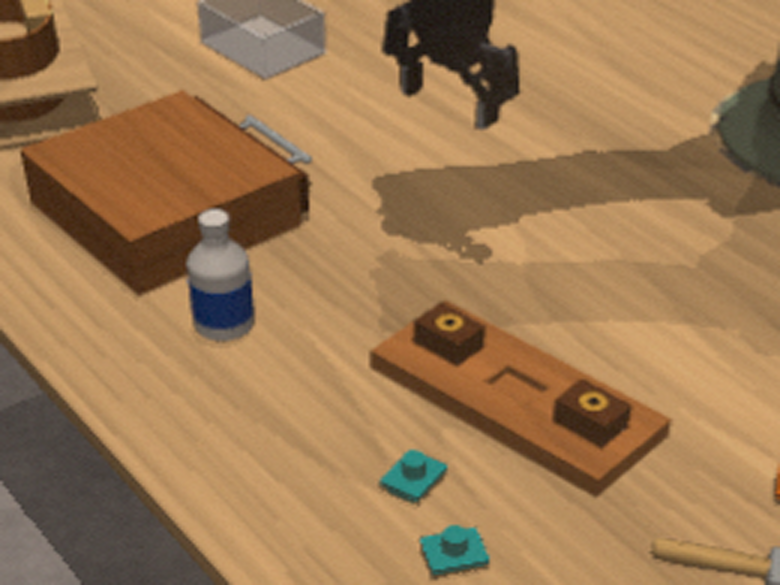

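```bash
python3 - <<'E'
from h import *
f=load('wrist0'); im=f['img'][:,:,::-1]; cv2.imwrite('pics/w0z.png',cv2.resize(im[70:250,280:415],None,fx=4,fy=3.3,interpolation=cv2.INTER_CUBIC))
for n,l in [('a',[(290,97),(328,90),(336,135),(302,143)]),('b',[(351,135),(398,150),(388,179),(342,160)]),('c',[(315,203),(332,192),(363,222),(345,240)])]:
    P=onz(f,l,.03); print(n,P.mean(0).round(3),[np.linalg.norm(P[(i+1)%4]-P[i]).round(3) for i in range(4)])
f=load('t9'); print('handle',onz(f,[(369,213)],.047).round(3),'chest front',onz(f,[(368,200)],.085).round(3))
E
```

```text
a [0.101 0.658 0.03 ] [np.float64(0.041), np.float64(0.048), np.float64(0.038), np.float64(0.05)]
b [0.159 0.708 0.03 ] [np.float64(0.056), np.float64(0.034), np.float64(0.059), np.float64(0.029)]
c [0.217 0.66  0.03 ] [np.float64(0.023), np.float64(0.054), np.float64(0.031), np.float64(0.06)]
handle [[ 0.577 -0.322  0.047]] chest front [[ 0.607 -0.313  0.085]]
```

View pics/w0z.png

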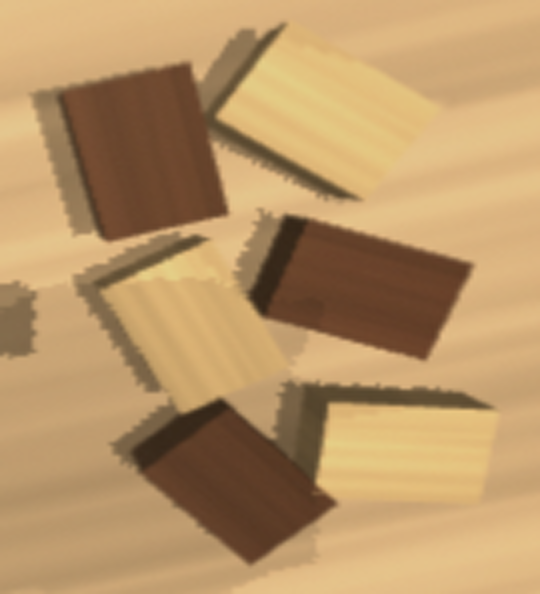

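The pile is plain offcuts with no tenons or inserts. Blocks sit within about 2 mm of their pocket middles, the handle position fits a shut drawer, and nothing touches the robot. Handing in.

```bash
python3 -c "
from workcell import job_done,bot
print(job_done(), bot.observe()['clock'])"
```

```text
the job is handed in; nothing more can be done
the job is handed in; nothing more can be done
```

I handed the job in with everything in place, at about 78 s of the 210 s. No verdict was reported, and one force limit may have been passed on the way.

**What I did**
- **Gauge and drawer:** I moved the one gauge standing in the fixture into the drawer and pushed the drawer until it hit its stop.
- **Standing block:** I tipped it over and seated it in the pocket nearest the chest.
- **Upside-down block:** I turned it over in two stages and seated it in the far end pocket. First I pivoted it in a light grip over the fixture's side edge, then pushed it over onto its tenon.

**Last checks**
- **Blocks:** Both stand insert up and square. Their centres are within about 2 mm of the pocket middles. Both met the fixture at the height calculated for full seating.
- **Drawer:** The handle sits where it should for a shut drawer. The camera puts it at x 0.577 m against about 0.569 m from the push, which is within camera error. I saw the gauge upright inside before closing.
- **Left alone:** The bottle, tub, brush and the orange and turquoise look-alikes show no visible shift in the last pictures. The dark pile near the robot turned out to be plain offcuts, so I left it.

**What went wrong or disagreed**
- **Fingertips:** They really sit about 25 mm behind the reported tool point. My first gauge grasp missed because of this; I corrected for it afterwards.
- **Turning the second block:** One push only slid it, and once it fell back onto its side.
- **Forces:** The wrist force reached about 97 N for a moment (limit 120 N) while I was pivoting that block. A second push against the fixture reached about 70 N. The block was close to the gripper's body both times, so I can't rule out that the 40 N limit on the body was passed.

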